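Mount culture dishes in their holders and pin the clamp levers

ROBOT

A 6-joint arm with a two-finger parallel gripper is mounted at the origin on a cart in front of the work surface, level with it; the furniture and walls round the work are solid. World frame = base frame: x ahead of the robot, y to its left, z up, the work surface at z = 0. Lengths are in m, angles in rad, forces in N, time in s.
With the tool pointing down it reaches from about 0.275 to 0.875 m from the base axis. Payload 12.5 kg.
Tool frame: the origin (TCP) lies at the very end of the fingers, on their centre line; the grasp point (between the pads) lies 19 mm behind it; x points along the fingers, y is the direction in which the jaws open and shut, and the axes are right-handed (so a half turn about x gives the same grasp; the last joint's range is limited). The gripper opens to 85 mm and grips with 20 to 120 N. Pads are 22 mm wide; open, the fingers measure 114 mm over their backs; the gripper's body (76 mm by 85 mm) begins 54 mm behind the grasp point. The pads swing forward as they close: fully open they stand 13 mm farther back than shut.
Start: joints at [-1.39, 0.351, 1.652, -0, 1.139, -0.085], TCP at [0.144, -0.531, 0.231] pointing down, gripper open.
Joint ranges: [-2.75, 2.75], [-0.79, 2.1], [0.01, 2.65], [-1.57, 4.71], [0.07, 3.14], [-2.87, 2.87]. Speed limits (rad/s): [2.22, 2.22, 2.79, 3.14, 3.14, 3.14].

INTERFACE

Orientations are given as a 3x3 rotation matrix whose columns are the frame's x, y, z axes.
In Python, from bench import manip gives the robot as it stands. Calls block until the motion is done:
- manip.move_ptp(position, orientation): joint-space move of the TCP to a pose.
- manip.move_l(position, attitude=None, max_speed=0.15): straight line of the TCP; attitude=None keeps the orientation; max_speed is the mean speed in m/s.
- manip.move_j(angles): joint-space move.
- manip.set_gripper(opening, effort=None): opening from 0.0 (shut) to 1.0 (fully open); effort is the grip in N (None keeps the last); returns when the fingers have stopped.
- manip.dwell(seconds).
- manip.inverse_kinematics(position, orientation): joint angles nearest the present ones, or None.
- manip.grab_frame(name): name is "side" or "top" or "wrist"; returns (picture, depth): 420x560x3 uint8, red, green, blue; 420x560 float32, m along the optical axis (not along the pixel's ray), 0 where there is no reading.
- manip.get_calibration(name): a dict with "camera_matrix" (3x3 intrinsics, pixels), "R" (3x3) and "t" (3): a world point X has camera coordinates R X + t. Camera axes: x right, y down, z forward; pixel columns grow to the right and rows downward; lengths in m; the calibration is good to about 2 mm. The wrist camera is an equidistant fisheye: a pixel r from the principal point sees the ray r / f radians off the axis. A picture is of the moment at which its call begins: read the wrist's pose just before it. get_calibration takes no time and is no camera call; for the wrist camera it gives the pose at the moment of the call.
A pose or a line that the arm cannot do raises manip.Unreachable and nothing moves.
- manip.sign_off(): hands the job in, once; it reports no verdict.
Trained networks look in the newest picture that a camera, given by its name, has taken for a name from the list of things; names that differ only in an ending like _2 or _b are one class to them, and where a whole thing is asked for, a point or a joint stands for the part that bears it (a point fixed in the world has none). Each returns a list of dicts, best first, with "confidence" (0 to 1); they miss things now and then, are a little off and sometimes report something else, mostly with a low value. They report only what shows in the picture. A call takes as long as a camera call.
- manip.look_for(camera, name): "at" ([x, y, z] in m, in world coordinates, good to about 4 mm: the middle of the surface that is visible of it).
Readings, each from a call of its own:
- manip.current_time(): time.
- manip.current_qpos(): joint angles.
- manip.current_joint_vel(): joint speeds.
- manip.current_joint_torque(): joint torques, N m.
- manip.current_ee_pos(): TCP position.
- manip.current_tcp_rot(): TCP orientation.
- manip.current_force(): force on the tool from outside, world axes, zero at the start.
- manip.current_ft_torque(): the same for the moment, N m.
- manip.current_grip_width(): opening from 0.0 (shut) to 1.0 (fully open).
Only numpy, scipy, OpenCV 4.12 (cv2) and the standard library are available. Lean on these libraries where they do the work, as an engineer would, in place of code of your own. Each camera call takes 0.05 s, during which the arm holds its last target.

TASK

Seat every small (36 mm) culture dish standing on the table in the nest of a dish holder of its own, swing that holder's clamp lever over the dish until the hole in the lever lines up with the hole in the boss below it, and lock it with a pin of the size that fits these holes, pushed through lever and boss until its collar is down on the lever. Keep the dishes level, leave the pins that are not needed in their rack, and leave everything else on the table where it is.

Things in the scene. Friction and masses are not known exactly. Their poses are not given: they have to be found in the camera images.
- dish_1: culture dish with lid, a clear flat cylinder 36 mm across and 14 mm high, 20 g; origin at the centre of its underside, z up; taken across its sides. Two or three such dishes stand about on the table (an absent one reads None)
- dish_2: culture dish with lid, a clear flat cylinder 36 mm across and 14 mm high, 20 g; origin at the centre of its underside, z up; taken across its sides. Two or three such dishes stand about on the table (an absent one reads None)
- dish_3: culture dish with lid, a clear flat cylinder 36 mm across and 14 mm high, 20 g; origin at the centre of its underside, z up; taken across its sides. Two or three such dishes stand about on the table (an absent one reads None)
- holder_1: fixed dish holder, plate 100 (its x) by 60 mm, top 10 mm up; origin on the table under its centre, z up. At x -25 mm the nest, a 40 mm round seat between four fences that rise 4 mm above the plate; a seated dish's origin is 10 mm up. At x +4 the lever's pivot. At x +29 the boss, top 25.5 mm up, 10.5 mm hole 15.5 deep; a pin home in lever and boss has its origin 32.5 mm up
- lever_1 (a joint): flat clamp lever of holder_1, 26.5 to 32.5 mm up, swings level, stays where left (0.04 N m). rad, anticlockwise from above: 0 = along the holder's x, knob over the nest, the 10.5 mm hole in its other end (25 mm from the pivot) over the boss hole; 1.45 to 1.8 = aside, nest free. Turns -0.35 to 1.9, no stop at 0. Shut, its pad is 1 mm above a seated dish
- lever_1_knob (a point): middle of the upright black knob on lever_1, 12 mm across, 32.5 to 53.5 mm above the table, 29 mm from the pivot axis, on the side away from the lever's hole; the lever is swung by it
- holder_2: fixed dish holder, plate 100 (its x) by 60 mm, top 10 mm up; origin on the table under its centre, z up. At x -25 mm the nest, a 40 mm round seat between four fences that rise 4 mm above the plate; a seated dish's origin is 10 mm up. At x +4 the lever's pivot. At x +29 the boss, top 25.5 mm up, 10.5 mm hole 15.5 deep; a pin home in lever and boss has its origin 32.5 mm up
- lever_2 (a joint): flat clamp lever of holder_2, 26.5 to 32.5 mm up, swings level, stays where left (0.04 N m). rad, anticlockwise from above: 0 = along the holder's x, knob over the nest, the 10.5 mm hole in its other end (25 mm from the pivot) over the boss hole; 1.45 to 1.8 = aside, nest free. Turns -0.35 to 1.9, no stop at 0. Shut, its pad is 1 mm above a seated dish
- lever_2_knob (a point): middle of the upright black knob on lever_2, 12 mm across, 32.5 to 53.5 mm above the table, 29 mm from the pivot axis, on the side away from the lever's hole; the lever is swung by it
- holder_3: fixed dish holder, plate 100 (its x) by 60 mm, top 10 mm up; origin on the table under its centre, z up. At x -25 mm the nest, a 40 mm round seat between four fences that rise 4 mm above the plate; a seated dish's origin is 10 mm up. At x +4 the lever's pivot. At x +29 the boss, top 25.5 mm up, 10.5 mm hole 15.5 deep; a pin home in lever and boss has its origin 32.5 mm up
- lever_3 (a joint): flat clamp lever of holder_3, 26.5 to 32.5 mm up, swings level, stays where left (0.04 N m). rad, anticlockwise from above: 0 = along the holder's x, knob over the nest, the 10.5 mm hole in its other end (25 mm from the pivot) over the boss hole; 1.45 to 1.8 = aside, nest free. Turns -0.35 to 1.9, no stop at 0. Shut, its pad is 1 mm above a seated dish
- lever_3_knob (a point): middle of the upright black knob on lever_3, 12 mm across, 32.5 to 53.5 mm above the table, 29 mm from the pivot axis, on the side away from the lever's hole; the lever is swung by it
- pin_a: steel lock pin, the size for the 10.5 mm holes: shank 9 mm across, 21 mm long with a tapered nose (last 6.5 mm), collar 20 mm across, 3 mm thick, above it a dark grip 15 mm across, 3 to 26 mm above the origin; 30 g. Origin on the axis at the collar's underside, z up to the grip. Starts in one of the rack's holes; which one varies
- pin_b: steel lock pin, the size for the 10.5 mm holes: shank 9 mm across, 21 mm long with a tapered nose (last 6.5 mm), collar 20 mm across, 3 mm thick, above it a dark grip 15 mm across, 3 to 26 mm above the origin; 30 g. Origin on the axis at the collar's underside, z up to the grip. Starts in one of the rack's holes; which one varies
- pin_c: steel lock pin, the size for the 10.5 mm holes: shank 9 mm across, 21 mm long with a tapered nose (last 6.5 mm), collar 20 mm across, 3 mm thick, above it a dark grip 15 mm across, 3 to 26 mm above the origin; 30 g. Origin on the axis at the collar's underside, z up to the grip. Starts in one of the rack's holes; which one varies
- pin_d: steel lock pin, too thin for the 10.5 mm holes: shank 6 mm across, 21 mm long with a tapered nose (last 6.5 mm), collar 17 mm across, 3 mm thick, above it a dark grip 12 mm across, 3 to 26 mm above the origin; 30 g. Origin on the axis at the collar's underside, z up to the grip. Starts in one of the rack's holes; which one varies
- pin_e: steel lock pin, too thick for the 10.5 mm holes: shank 12 mm across, 21 mm long with a tapered nose (last 6.5 mm), collar 23 mm across, 3 mm thick, above it a dark grip 18 mm across, 3 to 26 mm above the origin; 30 g. Origin on the axis at the collar's underside, z up to the grip. Starts in one of the rack's holes; which one varies
- rack: pin rack, fixed: a sheet 44 mm (its x) by 142 mm (its y) whose top is 32 mm above the table, open below, with five 13 mm holes along y at -54, -27, 0, 27 and 54 mm, a pin hanging by its collar in each; origin on the table under its centre, z up
- tweezers: steel tweezers, 124 mm (its y) by 11 mm, lying flat, origin under its middle; to be left where it is
- marker: black and white marker pen, 132 mm (its x) by 13 mm, lying flat, origin under its middle; to be left where it is
- usb_stick: memory stick, 57x18x8 mm; to be left where it is
- big_dish: larger lidded petri dish, 55 mm across and 14 mm high; it fits no holder; to be left where it is
- lab_timer: white bench timer, 70x62x18 mm; to be left where it is
- probe_box: flat black case with clear lid, 58x54x14 mm; to be left where it is

How it is judged:
By the outcome, as a careful person would: the job done as asked, in the order asked, and still so for the second after the job is handed in, with the robot touching nothing.
Of dish_1, dish_2, dish_3 only 2 to 3 are there at a start; the rules pass over those that are not, and their reading is None.
At some moment in a run one of dish_1, dish_2, dish_3 may be knocked a few centimetres aside while the robot is not near it.
It also fails if it takes over 210 s, if anything falls off the work surface, if the arm or the gripper's body presses on something with over 40 N, if the wrist force passes 120 N, or if a joint passes its speed limit or range.

## Working session

There is one attempt and no reset: what is moved stays moved. The work goes in short steps, each a Python script; the robot and the scene stay as the last script left them, time stands still between calls to the robot, and variables do not carry over. Pictures are saved under pics/ and viewed, and the job is handed in when it is done.

```bash
ls -la; mkdir -p pics; python3 - <<'E'
from bench import manip
import cv2, numpy as np
print(manip.current_time())
for c in ["side","top","wrist"]:
    im,d=manip.grab_frame(c); cv2.imwrite(f"pics/{c}0.png",im[:,:,::-1]); np.save(f"pics/{c}0d.npy",d)
    k=manip.get_calibration(c); print(c,k)
for c in ["side","top"]:
    for n in ["dish_1","holder_1","lever_1_knob","pin_a","pin_d","pin_e","rack","big_dish","lever_1"]:
        print(c,n,[(np.round(r["at"],3).tolist(),round(r["confidence"],2)) for r in manip.look_for(c,n)])
print(manip.current_time())
E
```

```text
total 12
drwxr-xr-x  3 agent agent 4096 Dec  7 14:46 .
drwxr-xr-x 23 root  root  4096 Dec  7 14:46 ..
drwxr-xr-x  2 agent agent 4096 Dec  7 14:46 pics
0.0
side {'camera_matrix': array([[455.35695056,   0.        , 282.86563163],
       [  0.        , 455.35695056, 207.26425633],
       [  0.        ,   0.        ,   1.        ]]), 'R': array([[-0.86232562, -0.50634043, -0.00372789],
       [-0.44614895,  0.76325685, -0.46732226],
       [ 0.2394695 , -0.40132076, -0.88407919]]), 't': array([0.40370289, 0.36912776, 0.86690042])}
top {'camera_matrix': array([[487.77605034,   0.        , 272.58791157],
       [  0.        , 487.77605034, 201.13804916],
       [  0.        ,   0.        ,   1.        ]]), 'R': array([[-0.01695391, -0.99951431,  0.02614768],
       [-0.99733796,  0.01505051, -0.0713476 ],
       [ 0.07091942, -0.02728769, -0.99710873]]), 't': array([-0.14219235,  0.5322007 ,  1.07511985])}
wrist {'camera_matrix': array([[325.1922621 ,   0.        , 286.6616022 ],
       [  0.        , 325.1922621 , 207.29672227],
       [  0.        ,   0.        ,   1.        ]]), 'R': a
[... 1359 characters left out ...]
 0.35)]
top lever_1_knob [([0.618, -0.197, 0.036], 0.61)]
top pin_a [([0.542, 0.017, 0.032], 0.65), ([0.514, -0.024, 0.056], 0.64), ([0.534, -0.002, 0.056], 0.58), ([0.548, 0.017, 0.064], 0.43)]
top pin_d [([0.542, 0.017, 0.032], 0.65), ([0.514, -0.024, 0.056], 0.64), ([0.534, -0.002, 0.056], 0.58), ([0.548, 0.017, 0.064], 0.43)]
top pin_e [([0.542, 0.017, 0.032], 0.65), ([0.514, -0.024, 0.056], 0.64), ([0.534, -0.002, 0.056], 0.58), ([0.548, 0.017, 0.064], 0.43)]
top rack [([0.544, 0.019, 0.032], 0.87)]
top big_dish [([0.534, -0.446, 0.018], 0.88)]
top lever_1 [([0.546, 0.019, 0.058], 0.73), ([0.665, -0.103, 0.032], 0.51), ([0.559, -0.284, 0.038], 0.49), ([0.618, -0.199, 0.031], 0.47)]
1.05
```

View pics/top0.png

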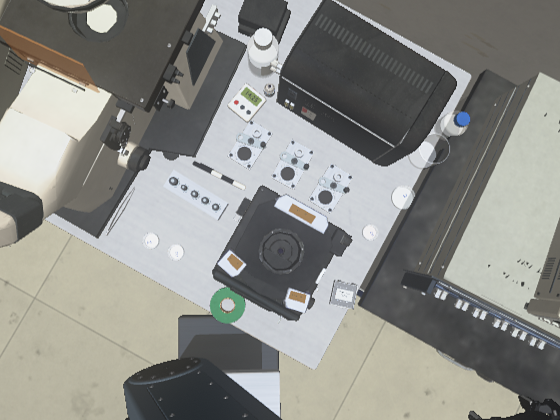

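View pics/side0.png

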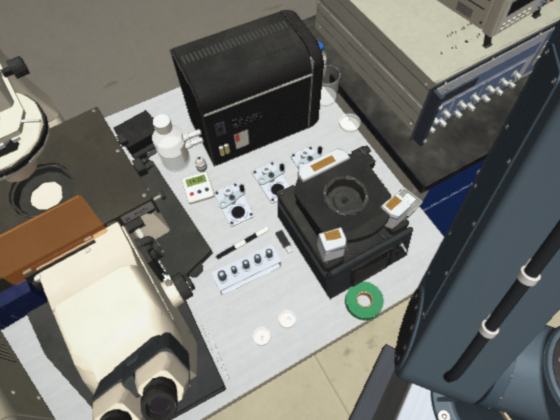

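View pics/wrist0.png

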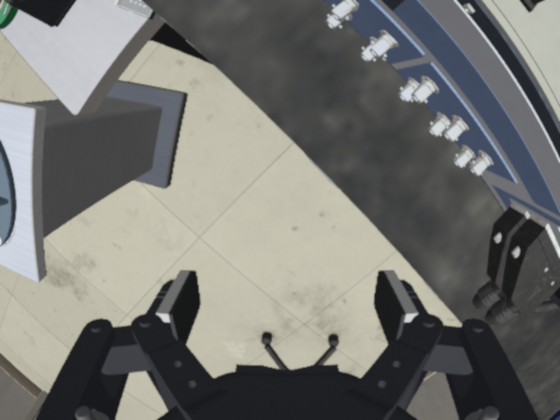

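```bash
python3 - <<'E'
import cv2,numpy as np
im=cv2.imread("pics/top0.png"); 
cv2.imwrite("pics/topz1.png",cv2.resize(im[110:270,140:360],None,fx=3.6,fy=3.6,interpolation=cv2.INTER_CUBIC))
d=np.load("pics/top0d.npy")
im=cv2.imread("pics/side0.png"); 
cv2.imwrite("pics/sidez1.png",cv2.resize(im[130:360,180:440],None,fx=2.6,fy=2.6,interpolation=cv2.INTER_CUBIC))
E
```

```text
(no output)
```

View pics/topz1.png

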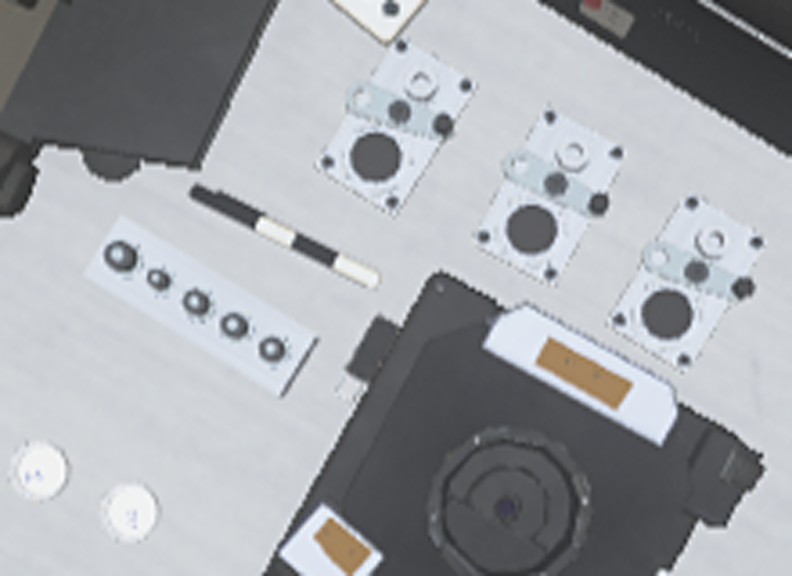

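View pics/sidez1.png

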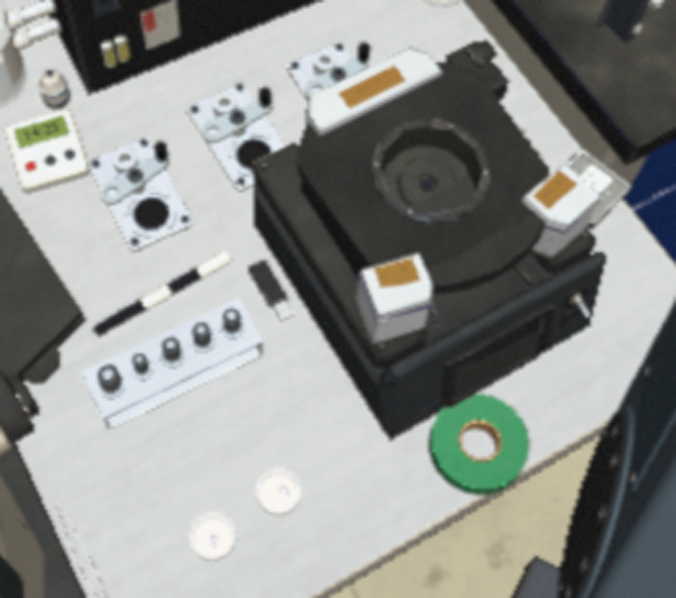

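```bash
cat > h.py <<'E'
from bench import manip
import cv2, numpy as np
def cloud(cam,d,k=None):
    k=k or manip.get_calibration(cam); K=k["camera_matrix"]
    v,u=np.mgrid[:420,:560]; x=(u-K[0,2])/K[0,0]; y=(v-K[1,2])/K[1,1]
    if cam=="wrist":
        r=np.hypot(x,y); s=np.where(r>1e-6,np.tan(np.minimum(r,1.5))/np.maximum(r,1e-6),1); x=x*s;y=y*s
    P=np.stack([x*d,y*d,d],-1)
    return (P-k["t"])@k["R"]
def proj(k,X,fish=False):
    K=k["camera_matrix"]; c=np.asarray(X)@k["R"].T+k["t"]; x=c[...,0]/c[...,2]; y=c[...,1]/c[...,2]
    if fish:
        r=np.hypot(x,y); s=np.arctan(r)/np.maximum(r,1e-9); x=x*s;y=y*s
    return np.stack([x*K[0,0]+K[0,2],y*K[1,1]+K[1,2]],-1)
def orient(yaw):  # tool down, jaw axis (tool y) at angle yaw in world
    x=np.array([0,0,-1.]); y=np.array([np.cos(yaw),np.sin(yaw),0]); return np.stack([x,y,np.cross(x,y)],1)
E
python3 - <<'E'
from h import *
print(manip.current_tcp_rot().round(3))
k=manip.get_calibration("wrist"); print("cam c",-k["R"].T@k["t"], k["R"][2])
H=np.full((90,110),np.nan)
for c in ["top","side"]:
    P=cloud(c,np.load(f"pics/{c}0d.npy")).reshape(-1,3)
    d=np.load(f"pics/{c}0d.npy").reshape(-1); P=P[d>0]
    i=((P[:,0]-0.25)/0.0075).astype(int); j=((0.3-P[:,1])/0.0075).astype(int)
    ok=(i>=0)&(i<90)&(j>=0)&(j<110)&(P[:,2]<0.5)
    for a,b,z in zip(i[ok],j[ok],P[ok,2]):
        if c=="top":
            if not H[a,b]>z: H[a,b]=z
np.save("H.npy",H)
print("cols y from 0.3 step -.015; rows x")
for i in range(0,90,2)[::-1]:
    B=[np.nanmax(np.append(H[i:i+2,j:j+2].ravel(),-9)) for j in range(0,110,2)]
    print("%.2f"%(0.25+i*.0075),' '.join('  ' if b<-1 else '%2d'%min(99,max(-9,round(b*100))) for b in B))
E
```

```text
[[ 0.     0.263 -0.965]
 [ 0.    -0.965 -0.263]
 [-1.    -0.    -0.   ]]
cam c [ 0.22540193 -0.50870802  0.37407187] [-0.31694707 -0.08641716 -0.94449808]
cols y from 0.3 step -.015; rows x
0.91                                                                15 15 13  1  4  6  7  7  7  7  7  3  0  1                                         0  0  0 16 18 19   
0.90                                                             16 15 15 13  3  3  0        7  7  7  0  1  0                                               1  0  0 20 22
0.88                                                             19 16 14  3  3  3  3              3  0  0       25 25                                         0  0  0 19
0.86                            26 28 28 28                   19 19 29  8  3  4  3 11 12 16 16 11  0  1  0    25 26 26 25 25                                         1  1
0.85 30 30 30 30 30          27 27 28 28 30 30 30 30 30 30 30 30 30 30  3  4  3  3 11 16 16 17 15 11  0    25 26 26 26 26 25 25                                         1
0.83 30 30 30 30 30 30 30 29 28 27 27 28 29 30 30 30 30 30 3
[... 6039 characters left out ...]
 6  7  6 13 14  6 25
0.29 -9                                                  0  0  0  3  2  2  2  3  2  4  5 11 12 12 12 18 18  8  8  1  1  2  2  2  2  7  6  6  7  6  6  6  6  7  6  6  6 14
0.28 -9 -9                                                     0  2  2  2  2  2  2  1  0  6  7 11 12 12 12  0  0  0  1  1  2  2  2  6  6  6  6  6  7  6  6  6  6  6  7  6
0.27 -9 -9 -9 -9                                                  2  2  2  2  2  2  0  1  1  0  9  8 11  0  0  0  0  1  1  1  0           6  6  6  6  6  6  7  6  6  6  6
0.25 -9 -9 -9 -9 -9 -9 -9                                           49 50 50 50 50 50 50  0  0  1  1  1  0  1  0  1  1  0  0  0                 6  6  7  7  7  6  6  6  6
```

```bash
python3 - <<'E'
from h import *
R=orient(np.radians(-28))
for p,yaw in [((0.611,-.195,0.12),-28),((0.556,-.285,0.12),-28),((0.611,-.195,0.12),145),((0.66,-.1,0.12),145),((0.611,-.195,0.12),90)]:
    q=manip.inverse_kinematics(np.array(p),orient(np.radians(yaw))); print(p,yaw,None if q is None else np.round(q,2))
t=manip.current_time()
manip.move_l(np.array([0.2,-0.5,0.30])); print(manip.current_time()-t)
def shot(n):
    k=manip.get_calibration("wrist"); im,d=manip.grab_frame("wrist"); cv2.imwrite(f"pics/{n}.png",im[:,:,::-1]); np.savez(f"pics/{n}.npz",im=im,d=d,K=k["camera_matrix"],R=k["R"],t=k["t"],ee=manip.current_ee_pos(),rot=manip.current_tcp_rot())
manip.move_ptp(np.array([0.611,-.195,0.25]),R); print(manip.current_time()-t)
manip.move_l(np.array([0.611,-.195,0.14])); print(manip.current_time()-t)
shot("v1")
for n in ["holder_1","lever_1","lever_1_knob","dish_1"]: print(n,[(np.round(r["at"],3).tolist(),round(r["confidence"],2)) for r in manip.look_for("wrist",n)])
manip.move_l(np.array([0.550,-.285,0.14])); print(manip.current_time()-t)
shot("v2")
for n in ["holder_1","lever_1","lever_1_knob"]: print(n,[(np.round(r["at"],3).tolist(),round(r["confidence"],2)) for r in manip.look_for("wrist",n)])
print(manip.current_time()-t, manip.current_qpos().round(2))
E
```

```text
(0.611, -0.195, 0.12) -28 [-0.38  0.64  1.49 -0.    1.01  0.11]
(0.556, -0.285, 0.12) -28 [-0.55  0.61  1.54 -0.    0.99 -0.06]
(0.611, -0.195, 0.12) 145 None
(0.66, -0.1, 0.12) 145 [-0.22  0.68  1.41 -0.    1.05 -2.75]
(0.611, -0.195, 0.12) 90 [-0.38  0.64  1.49 -0.    1.01 -1.95]
0.7749999999999999
2.6417
3.5250000000000004
holder_1 [([0.56, -0.282, 0.009], 0.94), ([0.664, -0.099, 0.012], 0.77), ([0.611, -0.201, 0.009], 0.69)]
lever_1 [([0.617, -0.198, 0.032], 0.82), ([0.562, -0.285, 0.034], 0.81), ([0.663, -0.107, 0.031], 0.58)]
lever_1_knob [([0.617, -0.2, 0.029], 0.69), ([0.757, -0.1, 0.015], 0.54), ([0.663, -0.108, 0.029], 0.24)]
dish_1 [([0.448, 0.118, 0.018], 0.81), ([0.424, 0.065, 0.008], 0.6)]
4.65
holder_1 [([0.556, -0.289, 0.01], 0.75), ([0.612, -0.199, 0.011], 0.58), ([0.618, -0.2, 0.028], 0.26)]
lever_1 [([0.564, -0.282, 0.034], 0.9), ([0.618, -0.197, 0.034], 0.68), ([0.612, -0.198, 0.01], 0.27)]
lever_1_knob [([0.618, -0.197, 0.031], 0.67), ([0.457, -0.368, 0.013], 0.32)]
4.8500000000000005 [-0.55  0.58  1.54  0.    1.02 -0.06]
```

View pics/v1.png

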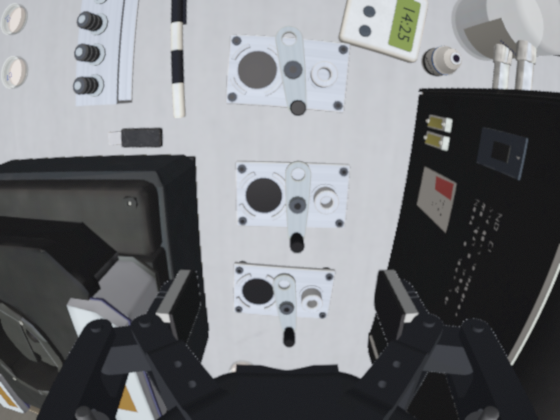

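View pics/v2.png

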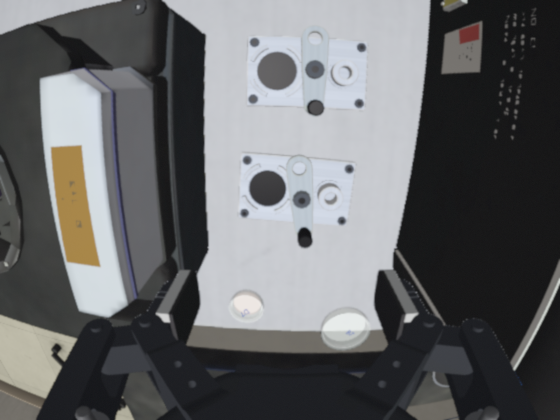

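```bash
python3 - <<'E'
import cv2
a=cv2.imread("pics/v1.png"); b=cv2.imread("pics/v2.png")
cv2.imwrite("pics/v1z.png",cv2.resize(a[20:245,215:360],None,fx=2.6,fy=2.6,interpolation=cv2.INTER_CUBIC))
cv2.imwrite("pics/v2z.png",cv2.resize(b[20:250,225:385],None,fx=2.6,fy=2.6,interpolation=cv2.INTER_CUBIC))
E
```

```text
(no output)
```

View pics/v1z.png

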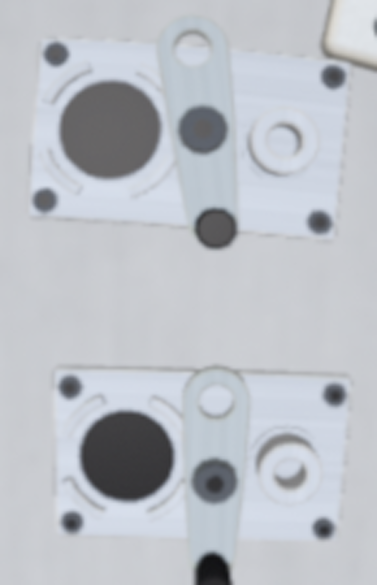

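View pics/v2z.png

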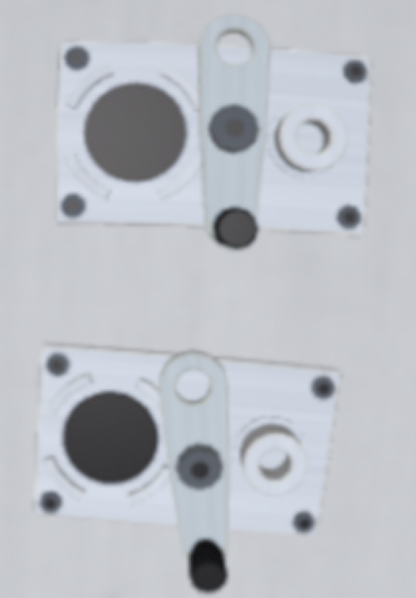

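```bash
cat >> h.py <<'E'
def backproj(k,uv,z,fish=True):
    K=k["camera_matrix"] if "camera_matrix" in k else k["K"]
    uv=np.atleast_2d(uv).astype(float); x=(uv[:,0]-K[0,2])/K[0,0]; y=(uv[:,1]-K[1,2])/K[1,1]
    if fish:
        r=np.hypot(x,y); s=np.where(r>1e-9,np.tan(r)/np.maximum(r,1e-9),1); x=x*s;y=y*s
    D=np.stack([x,y,np.ones_like(x)],1)@k["R"]; c=-k["R"].T@k["t"]
    return c+D*((z-c[2])/D[:,2])[:,None]
def shot(n):
    k=manip.get_calibration("wrist"); im,d=manip.grab_frame("wrist"); cv2.imwrite(f"pics/{n}.png",im[:,:,::-1]); np.savez(f"pics/{n}.npz",im=im,d=d,K=k["camera_matrix"],R=k["R"],t=k["t"],ee=manip.current_ee_pos(),rot=manip.current_tcp_rot())
    return dict(np.load(f"pics/{n}.npz"))
def blobs(im,box,thr=125):
    u0,u1,v0,v1=box; g=cv2.cvtColor(im,cv2.COLOR_RGB2GRAY)[v0:v1,u0:u1]
    n,l,s,c=cv2.connectedComponentsWithStats((g<thr).astype(np.uint8))
    return [(s[i,4],s[i,2],s[i,3],c[i]+[u0,v0]) for i in range(1,n) if s[i,4]>=10]
E
python3 - <<'E'
from h import *
for n,boxes in [("v1",[(222,352,30,118),(230,352,152,255),(230,338,256,350)]),("v2",[(240,375,28,120),(232,360,145,250)])]:
    v=dict(np.load(f"pics/{n}.npz"))
    print(n,v["ee"].round(4),v["rot"].round(3).tolist())
    for b in boxes:
        print(b)
        for a,w,h,c in blobs(v["im"],b): print("  ",a,w,h,c.round(1),backproj(v,c,0.010)[0].round(4), "d", [ (cloud('wrist',v['d'],dict(camera_matrix=v['K'],R=v['R'],t=v['t']))[int(round(c[1])),int(round(c[0]))]).round(4)])
E
```

```text
v1 [ 0.6116 -0.1953  0.1412] [[0.002, 0.883, -0.47], [-0.001, -0.47, -0.883], [-1.0, 0.002, -0.0]]
(222, 352, 30, 118)
   50 8 8 [236.3  40.4] [ 0.6377 -0.0568  0.01  ] d [array([ 0.6378, -0.0573,  0.0137])]
   49 8 8 [342.7  49.2] [ 0.7117 -0.1048  0.01  ] d [array([ 0.7116, -0.1048,  0.012 ])]
   1082 37 36 [256.9  69.4] [ 0.6407 -0.0876  0.01  ] d [array([ 0.6409, -0.0873,  0.0099])]
   251 18 18 [292.5  69.5] [ 0.6664 -0.1017  0.01  ] d [array([ 0.6652, -0.1034,  0.0373])]
   48 8 8 [231.7  96.5] [ 0.6114 -0.0972  0.01  ] d [array([ 0.6123, -0.0973,  0.0136])]
   196 16 16 [297.6 107.3] [ 0.6551 -0.1317  0.01  ] d [array([ 0.6546, -0.1299,  0.054 ])]
   47 8 7 [337.6 105. ] [ 0.6858 -0.1453  0.01  ] d [array([ 0.6858, -0.1452,  0.0124])]
(230, 352, 152, 255)
   45 8 8 [241.5 168.4] [ 0.5881 -0.1552  0.01  ] d [array([ 0.5892, -0.1548,  0.0123])]
   44 7 8 [343.1 171.4] [ 0.6647 -0.1989  0.01  ] d [array([ 0.6646, -0.1979,  0.0123])]
   967 36 35 [263.4 195. ] [ 0.5931 -0.1852  0.01  ] d [array([ 0.5931, -0.1847,  0.0115])]
   209 17 16 [297.1 204.3] [ 0.6153 -0.2069  0.01  ] d [a
[... 1830 characters left out ...]
06  0.01  ] d [array([ 0.641 , -0.2403,  0.0132])]
(232, 360, 145, 250)
   42 8 7 [246.8 159.9] [ 0.5347 -0.2399  0.01  ] d [array([ 0.5355, -0.2397,  0.0134])]
   46 7 8 [348.9 168.5] [ 0.609  -0.2878  0.01  ] d [array([ 0.6091, -0.2867,  0.0126])]
   994 36 35 [267.2 187.9] [ 0.538 -0.27   0.01 ] d [array([ 0.5383, -0.2695,  0.0122])]
   216 17 17 [301.3 198.8] [ 0.5597 -0.2929  0.01  ] d [array([ 0.5624, -0.2845,  0.0377])]
   41 7 7 [244.  212.8] [ 0.5083 -0.2804  0.01  ] d [array([ 0.5092, -0.2797,  0.0134])]
   37 7 7 [341.2 220.2] [ 0.5826 -0.3282  0.01  ] d [array([ 0.5825, -0.3267,  0.0127])]
   238 14 21 [304.3 237.3] [ 0.5452 -0.3273  0.01  ] d [array([ 0.552 , -0.3085,  0.0528])]
```

```bash
cat >> h.py <<'E'
def fit_holder(v,box,zs=0.0125):
    bl=blobs(v["im"],box); sc=[b for b in bl if b[0]<60 and abs(b[1]-b[2])<=2]; nest=max(bl,key=lambda b:b[0])
    N=backproj(v,nest[3],0.0105)[0,:2]
    P=np.array([backproj(v,b[3],zs)[0,:2] for b in sc]); 
    if len(P)>4: P=P[np.argsort([-b[0] for b in sc])][:4]
    c=P.mean(0)
    # orientation: long sides
    o=np.argsort(np.hypot(*(P-N).T)); dirv=P[o[2:]].mean(0)-P[o[:2]].mean(0); th=np.arctan2(dirv[1],dirv[0])
    ex=np.array([np.cos(th),np.sin(th)]); ey=np.array([-ex[1],ex[0]])
    return c,th,((N-c)@ex,(N-c)@ey),np.linalg.norm(dirv),len(sc)
E
python3 - <<'E'
from h import *
for n,boxes in [("v1",[(222,352,30,118),(230,352,152,255),(230,338,256,350)]),("v2",[(240,375,28,120),(232,360,145,250)])]:
    v=dict(np.load(f"pics/{n}.npz"))
    for b in boxes:
        r=fit_holder(v,b); print(n,r[0].round(4),round(np.degrees(r[1]),2),np.round(r[2],4),r[3].round(4),r[4])
manip.move_ptp(np.array([0.655,-.11,0.16]),orient(np.radians(144))); print(manip.current_time())
v=shot("v3")
E
```

```text
v1 [ 0.6616 -0.1012] -32.88 [-0.0249  0.0001] 0.0876 4
v1 [ 0.6148 -0.1973] -29.77 [-0.0248 -0.0001] 0.0874 4
v1 [ 0.5609 -0.2755] -23.14 [-0.0232 -0.0036] 0.0835 6
v2 [ 0.6146 -0.1978] -29.71 [-0.0249  0.0001] 0.0877 4
v2 [ 0.5589 -0.2834] -32.81 [-0.0248  0.    ] 0.0875 4
8.1833
```

View pics/v3.png

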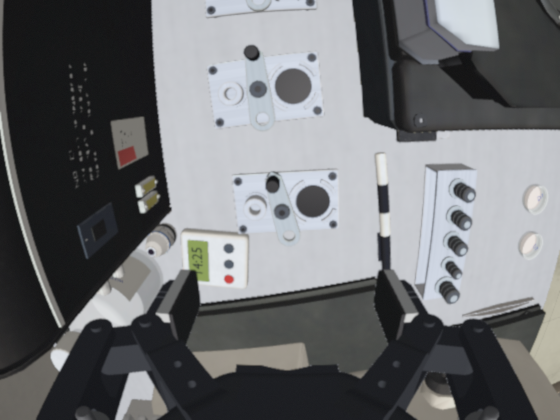

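```bash
python3 - <<'E'
from h import *
v=dict(np.load("pics/v3.npz")); print(v["ee"],v["rot"].round(3).tolist())
for b in [(207,326,50,130),(232,341,167,237)]:
    for thr in (125,):
        r=fit_holder(v,b); print(r[0].round(4),round(np.degrees(r[1]),2),np.round(r[2],4),r[3].round(4),r[4])
# dishes & rack from v3
im=cv2.imread("pics/v3.png"); cv2.imwrite("pics/v3z.png",cv2.resize(im[150:330,370:560],None,fx=3.2,fy=3.2,interpolation=cv2.INTER_CUBIC))
E
```

```text
[ 0.65493731 -0.11019505  0.15997619] [[-0.0, -0.809, 0.588], [-0.0, 0.588, 0.809], [-1.0, 0.0, -0.0]]
[ 0.6147 -0.1977] -29.7 [-0.0249 -0.0001] 0.0878 4
[ 0.6615 -0.1015] -32.88 [-0.0249  0.0001] 0.0877 4
```

View pics/v3z.png

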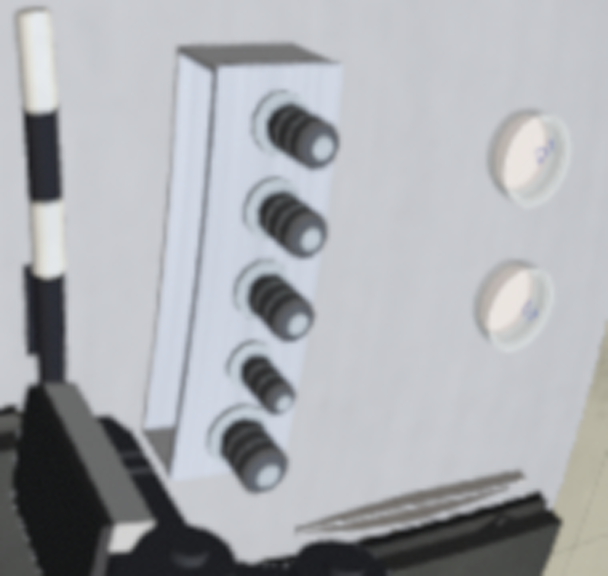

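```bash
cat >> h.py <<'E'
HOLD={1:(np.array([0.66155,-0.10135]),np.radians(-32.88)),2:(np.array([0.6147,-0.1977]),np.radians(-29.72)),3:(np.array([0.5589,-0.2834]),np.radians(-32.81))}
def hw(i,x,y,z=None):
    c,th=HOLD[i]; p=c+np.array([np.cos(th)*x-np.sin(th)*y,np.sin(th)*x+np.cos(th)*y])
    return p if z is None else np.append(p,z)
E
python3 - <<'E'
from h import *
A=[]
for n in ["v1","v2","v3"]:
    v=dict(np.load(f"pics/{n}.npz")); P=cloud("wrist",v["d"],dict(camera_matrix=v["K"],R=v["R"],t=v["t"])); P=P[v["d"]>0]
    rel=P-v["ee"]; far=(np.hypot(rel[:,0],rel[:,1])>0.11); A.append(P[far])
d=np.load("pics/top0d.npy"); P=cloud("top",d)[d>0]; A.append(P)
A=np.concatenate(A); A=A[(A[:,2]>0.07)&(A[:,2]<0.4)]
for i in (1,2,3):
    c,th=HOLD[i]; r=A[:,:2]-c; x=r@[np.cos(th),np.sin(th)]; y=r@[-np.sin(th),np.cos(th)]
    for lo,hi in [(-70,-45),(-45,-20),(-20,20),(20,45),(45,70),(70,100)]:
        m=(y*1e3>lo)&(y*1e3<hi)
        a=np.sort(x[m&(x>0)&(x<.25)]); b=np.sort(-x[m&(x<0)&(x>-.25)]); bl=np.sort(-x[m&(x<0)&(x>-.25)&(A[:,2]>.13)])
        f=lambda q:None if len(q)<10 else round(q[5]*1e3)
        print(i,(lo,hi),"+x wall",f(a),"-x wall",f(b),"-x above .13:",f(bl))
E
```

```text
1 (-70, -45) +x wall 112 -x wall None -x above .13: None
1 (-45, -20) +x wall 108 -x wall None -x above .13: None
1 (-20, 20) +x wall 112 -x wall None -x above .13: None
1 (20, 45) +x wall 156 -x wall None -x above .13: None
1 (45, 70) +x wall 142 -x wall None -x above .13: None
1 (70, 100) +x wall 141 -x wall None -x above .13: None
2 (-70, -45) +x wall 96 -x wall 84 -x above .13: 84
2 (-45, -20) +x wall 97 -x wall 82 -x above .13: 83
2 (-20, 20) +x wall 98 -x wall 82 -x above .13: 83
2 (20, 45) +x wall 100 -x wall 83 -x above .13: 230
2 (45, 70) +x wall 99 -x wall None -x above .13: None
2 (70, 100) +x wall 100 -x wall None -x above .13: None
3 (-70, -45) +x wall 99 -x wall 79 -x above .13: 83
3 (-45, -20) +x wall 99 -x wall 77 -x above .13: 88
3 (-20, 20) +x wall 100 -x wall 78 -x above .13: 78
3 (20, 45) +x wall 99 -x wall 79 -x above .13: 79
3 (45, 70) +x wall 99 -x wall 80 -x above .13: 81
3 (70, 100) +x wall 99 -x wall 80 -x above .13: 81
```

```bash
python3 - <<'E'
from h import *
manip.move_ptp(np.array([0.445,0.115,0.16]),orient(np.radians(155))); 
v=shot("d1")
for n in ["dish_1","pin_a","rack"]: print(n,[(np.round(r["at"],3).tolist(),round(r["confidence"],2)) for r in manip.look_for("wrist",n)])
print(manip.current_time(),manip.current_qpos().round(2))
E
```

```text
dish_1 [([0.421, 0.068, 0.012], 0.95), ([0.444, 0.12, 0.015], 0.71)]
pin_a [([0.53, 0.001, 0.051], 0.94), ([0.543, 0.024, 0.052], 0.9), ([0.559, 0.048, 0.049], 0.89), ([0.572, 0.062, 0.051], 0.72)]
rack [([0.54, 0.018, 0.032], 0.6)]
9.6083 [ 0.15  0.29  1.95 -0.    0.91 -2.55]
```

View pics/d1.png

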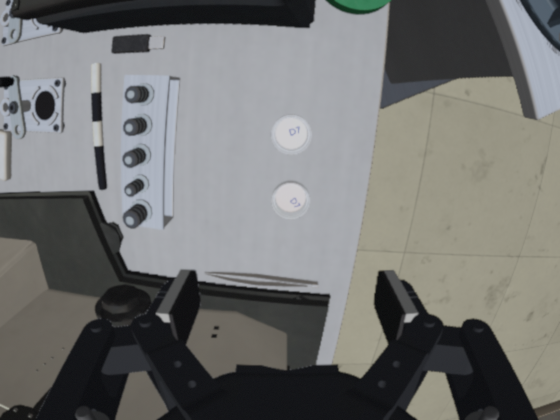

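```bash
python3 - <<'E'
from h import *
v=dict(np.load("pics/d1.npz")); im=v["im"]
cv2.imwrite("pics/d1z.png",cv2.resize(im[100:230,245:340][:,:,::-1],None,fx=4,fy=4,interpolation=cv2.INTER_CUBIC))
k=dict(camera_matrix=v["K"],R=v["R"],t=v["t"])
P=cloud("wrist",v["d"],k)
for box in [(262,322,106,164),(262,322,172,228)]:
    sub=P[box[2]:box[3],box[0]:box[1]].reshape(-1,3); m=(sub[:,2]>0.007)&(sub[:,2]<0.03); q=sub[m]
    x0,x1=np.percentile(q[:,0],[1,99]); y0,y1=np.percentile(q[:,1],[1,99])
    (cx,cy),r=cv2.minEnclosingCircle(q[:,:2].astype(np.float32)*1000)
    print(len(q),"mean",q.mean(0).round(4),"med z",np.median(q[:,2]).round(4),"mid",(x0+x1)/2,(y0+y1)/2,x1-x0,y1-y0,"enc",cx,cy,r)
E
```

```text
1299 mean [0.4194 0.0675 0.0143] med z 0.0144 mid 0.419508698203785 0.06758757658782326 0.03393110099331309 0.03361360464570171 enc 419.38897705078125 67.66304016113281 18.26093864440918
1163 mean [0.4459 0.1229 0.0142] med z 0.0144 mid 0.4460912246682145 0.12341337617216246 0.03371602139194246 0.03445596452533603 enc 446.4671936035156 123.78829193115234 18.345561981201172
```

View pics/d1z.png

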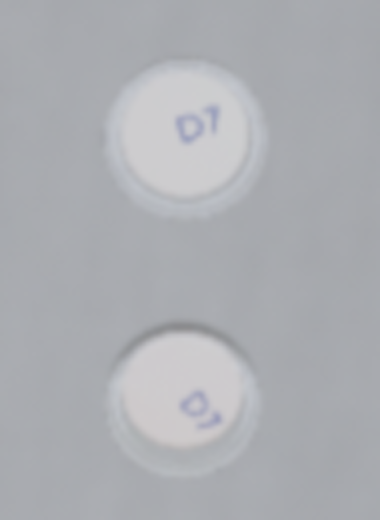

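```bash
cat >> h.py <<'E'
def find_dish(v,xy,rad=0.03,zlo=0.007,zhi=0.03):
    P=cloud("wrist",v["d"],dict(camera_matrix=v["K"],R=v["R"],t=v["t"])); P=P[v["d"]>0]
    c=np.array(xy,float)
    for it in range(3):
        m=(P[:,2]>zlo)&(P[:,2]<zhi)&(np.hypot(*(P[:,:2]-c).T)<rad); q=P[m]
        if len(q)<50: return None
        (cx,cy),r=cv2.minEnclosingCircle(q[:,:2].astype(np.float32)*1000); c=np.array([cx,cy])/1000
    return c,r,q[:,:2].mean(0),np.median(q[:,2]),len(q)
def pick_dish(xy,yaw,zt=0.0055):
    R=orient(yaw); manip.set_gripper(0.62,25)
    manip.move_l(np.append(xy,0.06),R,max_speed=0.2)
    manip.move_l(np.append(xy,zt),max_speed=0.06)
    print("touch F",manip.current_force().round(1))
    manip.set_gripper(0.0,25); print("grip",manip.current_grip_width(),"t",manip.current_time())
    manip.move_l(np.append(xy,0.15),max_speed=0.2)
def place_dish(i,yaw,zt=0.0155,off=(0,0)):
    p=hw(i,-25,0)if 0 else hw(i,-0.025,0)+np.array(off)
    manip.move_ptp(np.append(p,0.15),orient(yaw)); print("grip",manip.current_grip_width())
    manip.move_l(np.append(p,0.035),max_speed=0.2)
    f0=manip.current_force()
    manip.move_l(np.append(p,zt+0.001),max_speed=0.03)
    print("dF",(manip.current_force()-f0).round(2),manip.current_ee_pos().round(4),"t",manip.current_time())
E
python3 - <<'E'
from h import *
xy=np.array([0.4463,0.1236]); pick_dish(xy,np.radians(155))
place_dish(1,np.radians(57.1))
E
```

```text
touch F [ 0.3 -0.6  0.6]
grip 0.40088921795956395 t 12.0417
grip 0.39900768596232206
dF [-0.32 -0.95 -1.41] [ 0.6405 -0.0878  0.0163] t 15.6167
```

```bash
python3 - <<'E'
from h import *
v=shot("p1"); print(manip.current_force().round(2), manip.current_ee_pos(), hw(1,-.025,0))
cv2.imwrite("pics/p1z.png",cv2.resize(v["im"][200:380,180:400][:,:,::-1],None,fx=3.4,fy=3.4,interpolation=cv2.INTER_CUBIC))
E
```

```text
[-0.2   0.05  0.55] [ 0.64054851 -0.08779101  0.01639815] [ 0.64055476 -0.08777797]
```

View pics/p1z.png

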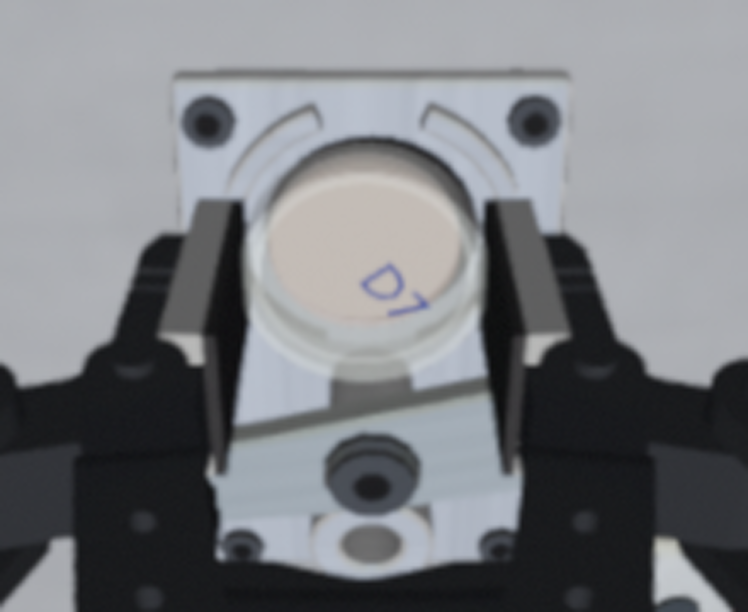

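```bash
python3 - <<'E'
from h import *
manip.set_gripper(0.55); p=hw(1,-.025,0)
print(manip.current_force().round(2))
manip.move_l(np.append(p,0.13),max_speed=0.2)
v=shot("p2"); print(find_dish(v,p,0.024,0.017,0.035), p, manip.current_time())
cv2.imwrite("pics/p2z.png",cv2.resize(v["im"][160:380,150:430][:,:,::-1],None,fx=2.7,fy=2.7,interpolation=cv2.INTER_CUBIC))
E
```

```text
[-0.32  0.06  0.29]
(array([ 0.64553723, -0.08924004]), 23.51386260986328, array([ 0.64406066, -0.08948919]), np.float64(0.02466006757364871), 2005) [ 0.64055476 -0.08777797] 16.7167
```

View pics/p2z.png

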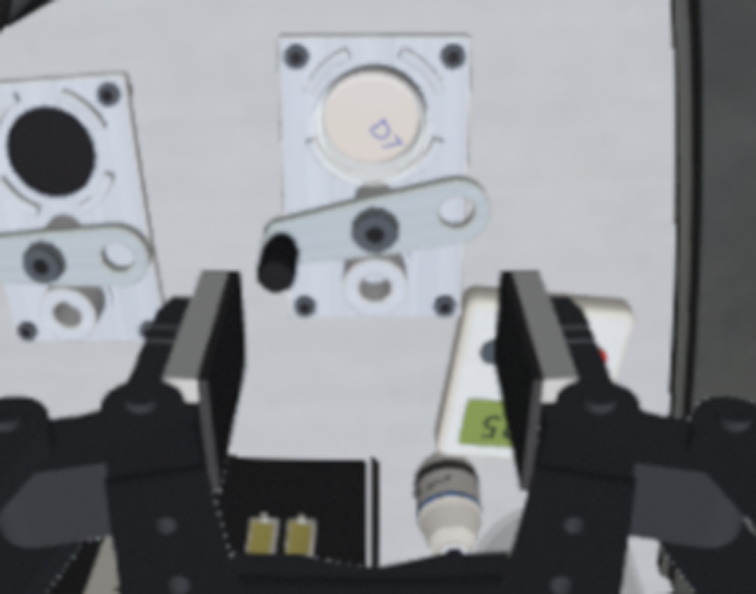

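```bash
cat >> h.py <<'E'
def knob(i,th,z): return hw(i,0.004-0.029*np.cos(th),-0.029*np.sin(th),z)
def swing(i,th0,camend=np.radians(45),z=0.037,th1=0.0,effort=30):
    H=HOLD[i][1]
    yw=lambda th: H+camend+th-th1-np.pi/2   # camera dir = yaw+90
    manip.set_gripper(0.45)
    manip.move_ptp(knob(i,th0,0.11),orient(yw(th0)))
    manip.move_l(knob(i,th0,z),max_speed=0.12)
    print("F down",manip.current_force().round(1))
    manip.set_gripper(0.0,effort); print("grip",manip.current_grip_width(),manip.current_force().round(1))
    n=int(np.ceil(abs(th0-th1)/np.radians(15)))
    for th in np.linspace(th0,th1,n+1)[1:]:
        manip.move_l(knob(i,th,z),orient(yw(th)),max_speed=0.025)
    print("end F",manip.current_force().round(1),manip.current_ee_pos().round(4),"t",manip.current_time())
E
python3 - <<'E'
from h import *
swing(1,1.77)
v=shot("s1")
cv2.imwrite("pics/s1z.png",cv2.resize(v["im"][160:380,150:430][:,:,::-1],None,fx=2.7,fy=2.7,interpolation=cv2.INTER_CUBIC))
E
```

```text
F down [-0.5  0.3  0.4]
grip 0.11948640308675668 [-0.2  3.4  6.3]
end F [-2.   5.1  7.9] [ 0.6408 -0.0872  0.038 ] t 21.7333
```

View pics/s1z.png

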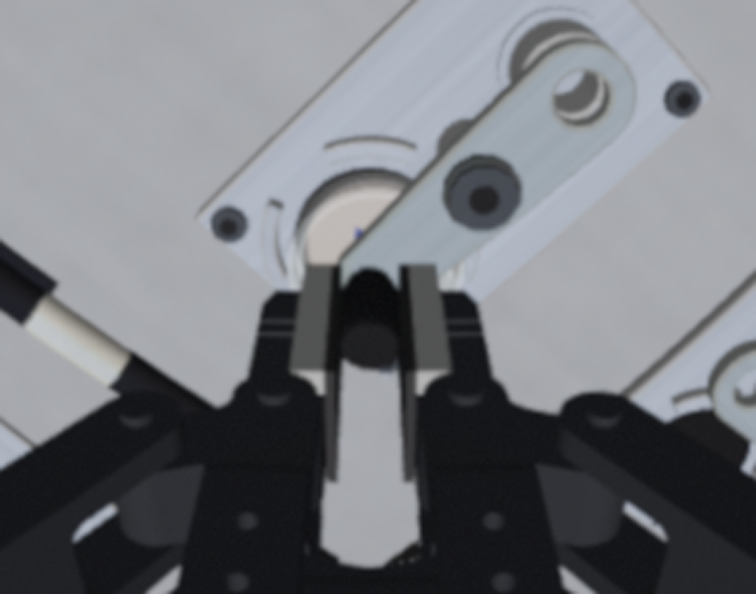

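```bash
cat >> h.py <<'E'
def lever_angle(v,i,knobbox=None):
    pass
E
python3 - <<'E'
from h import *
manip.set_gripper(0.35); print(manip.current_force().round(2),manip.current_ee_pos().round(4))
p=knob(1,0,0.13); manip.move_l(p,max_speed=0.2)
v=shot("s2"); print(manip.current_time())
cv2.imwrite("pics/s2z.png",cv2.resize(v["im"][100:350,150:430][:,:,::-1],None,fx=2.7,fy=2.4,interpolation=cv2.INTER_CUBIC))
# predicted pixels
k=dict(camera_matrix=v["K"],R=v["R"],t=v["t"])
for n,x,z in [("boss hole",.029,.0255),("lever hole",.029,.0325),("pivot",.004,.0375),("knob",-.025,.0535),("nest",-.025,.024)]: 
    q=proj(k,hw(1,x,0,z),True); print(n,q.round(1),((q-[150,100])*[2.7,2.4]).round(0))
E
```

```text
[ 0.14  0.65 -0.45] [ 0.6404 -0.0879  0.0368]
22.775
boss hole [336.2 157.6] [503. 138.]
lever hole [337.5 159.3] [506. 142.]
pivot [314.2 183.5] [443. 200.]
knob [286.8 216.9] [369. 281.]
nest [286.8 203.8] [369. 249.]
```

View pics/s2z.png

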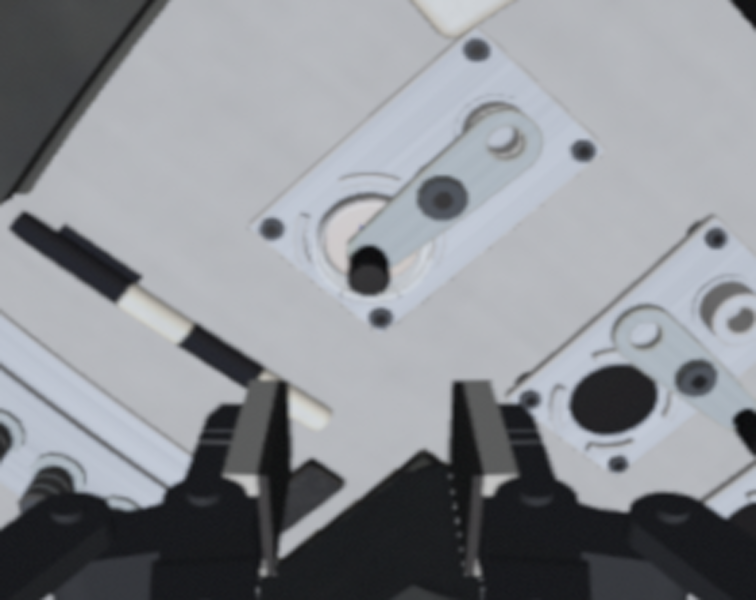

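```bash
python3 - <<'E'
from h import *
manip.move_ptp(np.array([0.505,-0.04,0.15]),orient(np.radians(-32.2)))
v=shot("r1"); print(manip.current_time())
k=dict(camera_matrix=v["K"],R=v["R"],t=v["t"]); P=cloud("wrist",v["d"],k)
g=v["im"]
m=((P[...,2]>0.053)&(P[...,2]<0.066)&(np.hypot(P[...,0]-.545,P[...,1]-.02)<.09)).astype(np.uint8)
n,l,s,c=cv2.connectedComponentsWithStats(m)
for i in range(1,n):
    if s[i,4]>15:
        q=P[l==i]; (cx,cy),r=cv2.minEnclosingCircle((q[:,:2]*1000).astype(np.float32)); print(s[i,4],c[i].round(1),q.mean(0).round(4),(cx,cy,r),np.median(q[:,2]).round(4))
E
```

```text
23.5833
481 [289.9  39.3] [0.575  0.0662 0.0581] (575.2827758789062, 66.68765258789062, 9.085988998413086) 0.0582
218 [289.6  75.6] [0.5606 0.0439 0.0582] (560.5748291015625, 43.98692321777344, 6.172404766082764) 0.0581
340 [289.6 112.7] [0.5462 0.0213 0.0582] (546.1127319335938, 21.18973159790039, 7.602314472198486) 0.0582
315 [289.4 149.3] [ 0.5318 -0.0012  0.0581] (531.7395629882812, -1.5029658079147339, 7.39958381652832) 0.058
310 [289.2 184.7] [ 0.5174 -0.0237  0.0581] (517.1107177734375, -24.302757263183594, 7.527676582336426) 0.0581
```

View pics/r1.png

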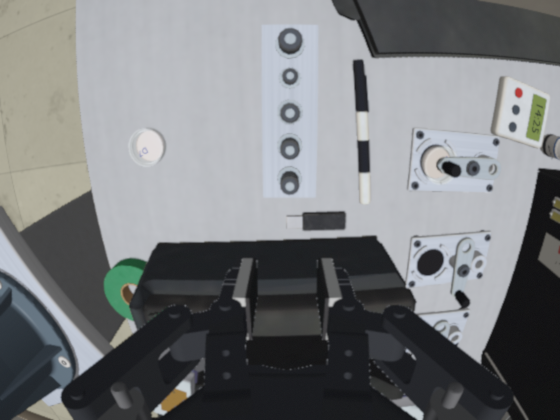

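```bash
cat >> h.py <<'E'
YP=np.radians(-32.2)
def pick_pin(xy,zt=0.040,off=(0,0)):
    R=orient(YP); manip.set_gripper(0.36,40)
    manip.move_ptp(np.append(xy,0.10),R)
    manip.move_l(np.append(xy,zt),max_speed=0.12); f=manip.current_force()
    manip.set_gripper(0.0,40); print("grip",round(manip.current_grip_width(),3),"F",f.round(1),manip.current_force().round(1),"ee",manip.current_ee_pos().round(4))
    manip.move_l(np.append(xy,0.115),max_speed=0.2)
    print("grip",round(manip.current_grip_width(),3),"t",manip.current_time())
def insert(i,zt=0.0405,off=(0,0),start=0.066,Fmax=12):
    p=hw(i,0.029,0)+np.array(off)
    manip.move_ptp(np.append(p,0.115),orient(YP))
    manip.move_l(np.append(p,start),max_speed=0.15)
    f0=manip.current_force(); z=start
    while z>zt+1e-6:
        z=max(zt,z-0.003); manip.move_l(np.append(p,z),max_speed=0.05)
        d=manip.current_force()-f0; print(round(z,4),d.round(1),manip.current_ee_pos().round(4))
        if d[2]>Fmax or np.hypot(d[0],d[1])>Fmax: print("STOP"); return False
    print("t",manip.current_time()); return True
E
python3 - <<'E'
from h import *
pick_pin(np.array([0.5173,-0.0239]))
v=shot("k1")
print(insert(1))
E
```

```text
grip 0.151 F [ 0.2 -0.4 -0.5] [-1.   0.7  5.9] ee [ 0.518  -0.024   0.0411]
grip 0.154 t 25.5917
0.063 [-1.   1.5 -1.7] [ 0.6861 -0.1171  0.0637]
0.06 [ 0.4  1.2 -1.3] [ 0.6858 -0.1171  0.0599]
0.057 [ 0.1  0.7 -1. ] [ 0.6858 -0.117   0.0567]
0.054 [-0.6  0.9 -0.7] [ 0.6859 -0.1171  0.0538]
0.051 [-0.1  1.  -0.9] [ 0.6858 -0.117   0.0508]
0.048 [ 0.2  0.9 -1.3] [ 0.6859 -0.1171  0.0478]
0.045 [ 0.2  1.3 -1.2] [ 0.6859 -0.117   0.0448]
0.042 [ 0.9  1.2 -2.3] [ 0.6859 -0.1171  0.0419]
0.0405 [-2.6  2.9  7.7] [ 0.6862 -0.1171  0.0416]
t 29.1583
True
```

```bash
python3 - <<'E'
from h import *
manip.set_gripper(0.36); p=hw(1,.029,0)
manip.move_l(np.append(p,0.14),max_speed=0.2)
v=shot("q1"); print(manip.current_time())
k=dict(camera_matrix=v["K"],R=v["R"],t=v["t"]); P=cloud("wrist",v["d"],k)
q=P[(np.hypot(P[...,0]-p[0],P[...,1]-p[1])<.012)&(P[...,2]>.052)]
print(len(q),q.mean(0).round(4),np.median(q[:,2]),p)
cv2.imwrite("pics/q1z.png",cv2.resize(v["im"][180:400,150:430][:,:,::-1],None,fx=2.7,fy=2.7,interpolation=cv2.INTER_CUBIC))
im,d=manip.grab_frame("side"); cv2.imwrite("pics/q1s.png",cv2.resize(im[130:240,190:330][:,:,::-1],None,fx=5,fy=5,interpolation=cv2.INTER_CUBIC))
E
```

```text
30.175
2916 [ 0.6905 -0.1097  0.205 ] 0.22265300046217693 [ 0.68590447 -0.11709356]
```

View pics/q1z.png

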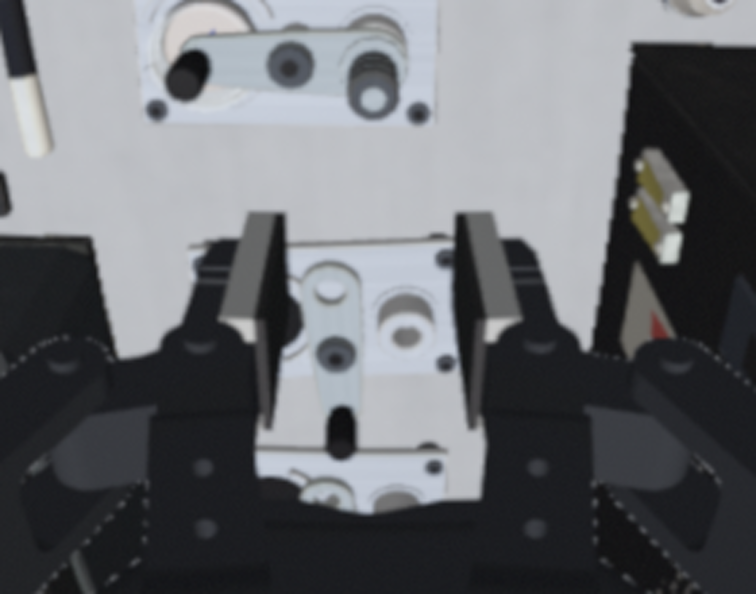

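View pics/q1s.png

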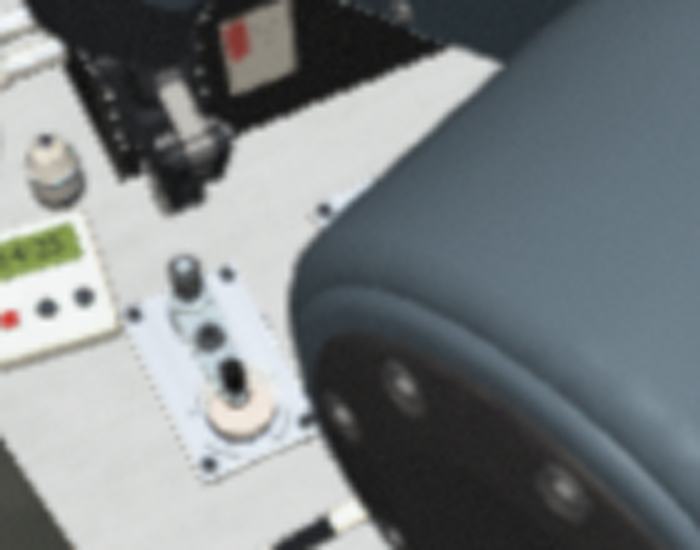

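```bash
python3 - <<'E'
from h import *
for i,c in ((2,-29.72),(3,-32.81)):
    q=manip.inverse_kinematics(hw(i,-.025,0,.0155),orient(np.radians(c-90))); print(None if q is None else q.round(2))
manip.move_ptp(np.array([0.48,-0.03,0.24]),orient(np.radians(-25)))
manip.move_ptp(np.array([0.40,0.03,0.16]),orient(np.radians(-25)))
v=shot("d2"); print(find_dish(v,(0.4194,0.0676)),manip.current_time())
E
```

```text
[-0.38  0.75  1.59 -0.    0.8   1.71]
[-0.54  0.73  1.64 -0.    0.77  1.6 ]
(array([0.41946011, 0.06826466]), 18.208934783935547, array([0.41960092, 0.06858631]), np.float64(0.014408994490602164), 1292) 31.8167
```

View pics/d2.png

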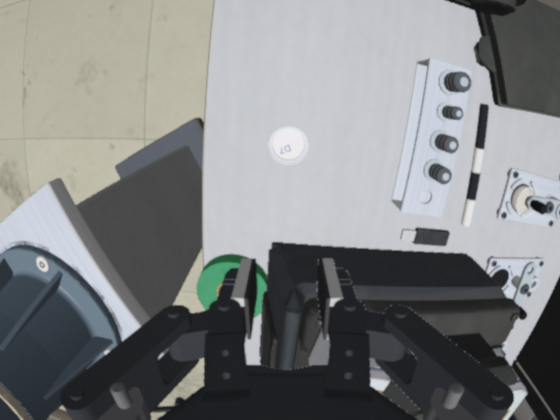

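```bash
python3 - <<'E'
from h import *
v=dict(np.load("pics/d1.npz")); print(backproj(v,[[205,272],[318,284]],0.003).round(3))
w=dict(np.load("pics/d2.npz")); k=dict(camera_matrix=w["K"],R=w["R"],t=w["t"])
print(proj(k,backproj(v,[[205,272],[318,284]],0.003),True))
im,d=manip.grab_frame("top"); cv2.imwrite("pics/t2.png",im[:,:,::-1])
cv2.imwrite("pics/t2z.png",cv2.resize(im[130:290,90:310][:,:,::-1],None,fx=3.5,fy=3.5,interpolation=cv2.INTER_CUBIC))
E
```

```text
[[0.566 0.162 0.003]
 [0.46  0.226 0.003]]
[[387.89932456  -5.02017789]
 [255.06119883 -24.0937213 ]]
```

View pics/t2z.png

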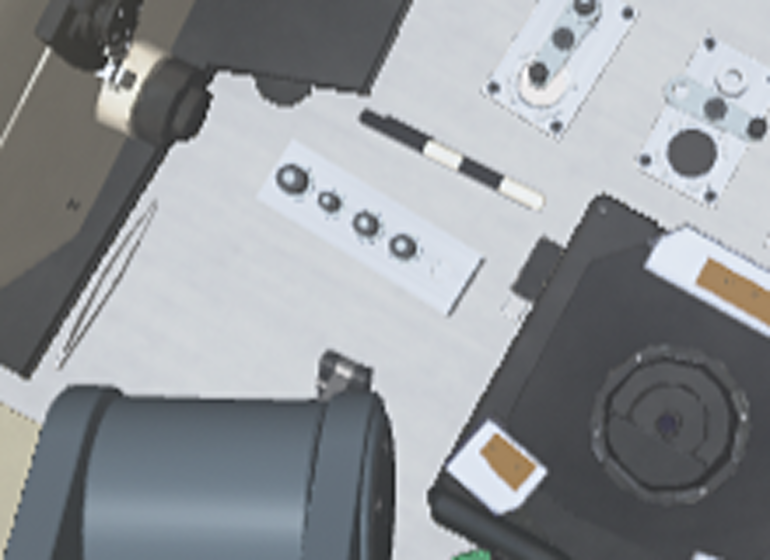

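```bash
cat >> h.py <<'E'
def place2(i,yaw,zt=0.0165,zc=0.25):
    p=hw(i,-0.025,0); c=manip.current_ee_pos()
    manip.move_l(np.append(c[:2],zc),max_speed=0.25)
    manip.move_ptp(np.append(p,zc),orient(yaw)); print("grip",manip.current_grip_width())
    manip.move_l(np.append(p,0.035),max_speed=0.2)
    f0=manip.current_force()
    manip.move_l(np.append(p,zt),max_speed=0.03)
    print("dF",(manip.current_force()-f0).round(2),manip.current_ee_pos().round(4),"t",manip.current_time())
def release_dish(i,n):
    manip.set_gripper(0.55); p=hw(i,-.025,0); print(manip.current_force().round(2))
    manip.move_l(np.append(p,0.13),max_speed=0.2)
    v=shot(n); r=find_dish(v,p,0.019,0.017,0.035); print(r[0].round(4),r[3].round(4),p.round(4), manip.current_time()); return v
E
python3 - <<'E'
from h import *
pick_dish(np.array([0.4195,0.0681]),np.radians(-25))
place2(2,HOLD[2][1]-np.pi/2)
v=shot("p3")
cv2.imwrite("pics/p3z.png",cv2.resize(v["im"][200:380,180:400][:,:,::-1],None,fx=3.4,fy=3.4,interpolation=cv2.INTER_CUBIC))
E
```

```text
touch F [0.7 0.6 0.7]
grip 0.40378254647240275 t 34.2583
grip 0.4042343446015156
dF [-0.13  0.96  0.75] [ 0.593  -0.1853  0.0164] t 38.85
```

View pics/p3z.png

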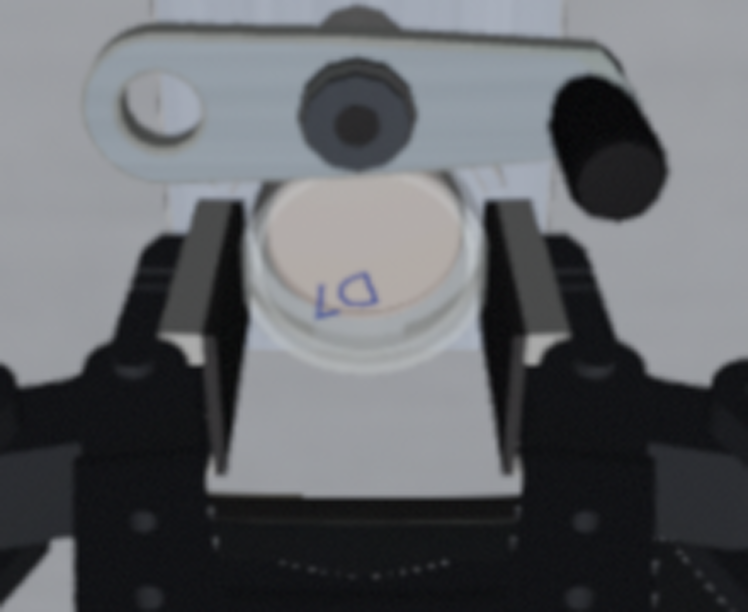

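```bash
python3 - <<'E'
from h import *
release_dish(2,"p4")
swing(2,1.54)
manip.set_gripper(0.35); print(manip.current_force().round(2),manip.current_ee_pos().round(4))
manip.move_l(knob(2,0,0.13),max_speed=0.2)
v=shot("s4"); print(manip.current_time())
cv2.imwrite("pics/s4z.png",cv2.resize(v["im"][100:350,150:430][:,:,::-1],None,fx=2.7,fy=2.4,interpolation=cv2.INTER_CUBIC))
k=dict(camera_matrix=v["K"],R=v["R"],t=v["t"])
for n,x,z in [("boss hole",.029,.0255),("lever hole",.029,.0325),("pivot",.004,.0375),("knob",-.025,.0535)]: 
    q=proj(k,hw(2,x,0,z),True); print(n,((q-[150,100])*[2.7,2.4]).round(0))
E
```

```text
[-0.2   0.56 -0.31]
[ 0.5927 -0.1859] 0.0244 [ 0.593  -0.1853] 39.95
F down [1.3 0.3 0.5]
grip 0.12449968681359908 [1.  2.2 5.3]
end F [-1.2  3.3  8.4] [ 0.5934 -0.1851  0.0379] t 46.05
[ 0.26 -0.04  1.37] [ 0.5928 -0.1854  0.0368]
47.0417
boss hole [503. 138.]
lever hole [507. 142.]
pivot [444. 201.]
knob [370. 281.]
```

View pics/s4z.png

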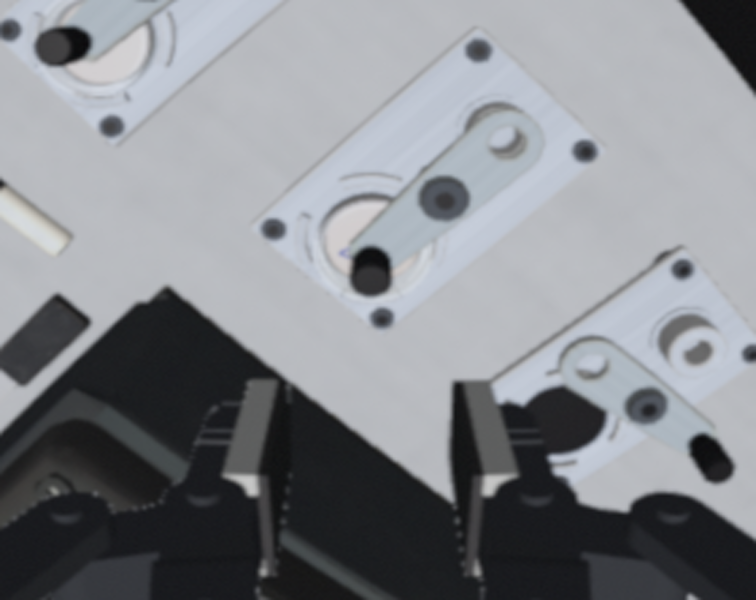

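```bash
cat >> h.py <<'E'
def hop(p,R,zc=0.25,zd=0.11):
    c=manip.current_ee_pos(); manip.move_l(np.append(c[:2],zc),max_speed=0.25)
    manip.move_ptp(np.append(p[:2],zc),R); manip.move_l(np.append(p[:2],zd),max_speed=0.25)
def pin_job(i,xy):
    hop(xy,orient(YP)); pick_pin(xy)
    hop(hw(i,.029,0),orient(YP),zd=0.115); print("grip",round(manip.current_grip_width(),3))
    return insert(i)
E
python3 - <<'E'
from h import *
print(pin_job(2,np.array([0.5318,-0.0013])))
E
```

```text
grip 0.155 F [ 0.4  0.3 -0. ] [-1.7 -0.1  7.6] ee [ 0.5324 -0.0013  0.041 ]
grip 0.151 t 51.1
grip 0.155
0.063 [-0.4  0.8  0.2] [ 0.6402 -0.2122  0.0637]
0.06 [-0.6 -0.2  0.1] [ 0.6398 -0.212   0.0599]
0.057 [-0.7  0.7  0.1] [ 0.6398 -0.212   0.0567]
0.054 [ 0.4 -0.7  0.4] [ 0.6398 -0.212   0.0538]
0.051 [ 0.8 -0.3  0.5] [ 0.6399 -0.212   0.0508]
0.048 [0.7 0.3 0.9] [ 0.6398 -0.212   0.0478]
0.045 [ 1.1 -0.5 -0.1] [ 0.6399 -0.212   0.0448]
0.042 [ 1.5  0.3 -0.2] [ 0.6398 -0.212   0.0418]
0.0405 [-2.8  1.3  8.2] [ 0.6401 -0.2121  0.0414]
t 56.4
True
```

```bash
python3 - <<'E'
from h import *
manip.set_gripper(0.36); p=hw(2,.029,0)
manip.move_l(np.append(p,0.27),max_speed=0.25)
manip.move_ptp(np.array([0.445,-.38,.27]),orient(np.radians(-40)))
manip.move_l(np.array([0.445,-.38,.18]),max_speed=0.2)
v=shot("d3"); print(find_dish(v,(0.458,-0.367)),manip.current_time(), manip.current_qpos().round(2))
E
```

```text
None 59.4417 [-0.79  0.47  1.61  0.    1.06 -0.09]
```

View pics/d3.png

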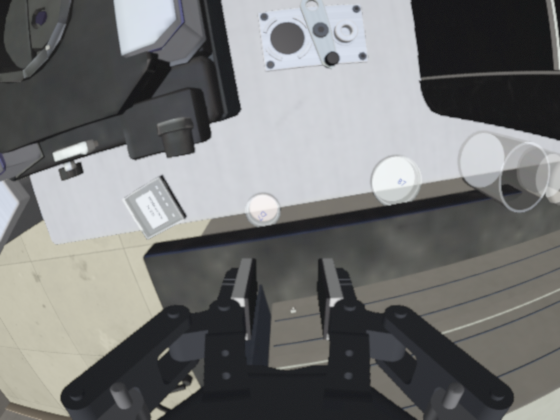

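```bash
python3 - <<'E'
from h import *
v=dict(np.load("pics/d3.npz")); b=backproj(v,[[263,208],[396,180]],.0145); print(b)
print(find_dish(v,b[0,:2])); print(manip.look_for("wrist","dish_1"))
k=dict(camera_matrix=v["K"],R=v["R"],t=v["t"]); P=cloud("wrist",v["d"],k)
print(P[200:240:4,263].round(3), v["ee"])
print(backproj(v,[[190,230],[263,225],[300,215],[150,250]],0.0))
cv2.imwrite("pics/d3z.png",cv2.resize(v["im"][150:290,190:330][:,:,::-1],None,fx=4,fy=4,interpolation=cv2.INTER_CUBIC))
E
```

```text
[[ 0.41169657 -0.38306646  0.0145    ]
 [ 0.53462556 -0.44692439  0.0145    ]]
(array([ 0.40483588, -0.39461786]), 29.28129768371582, array([ 0.40974216, -0.38422683]), np.float64(0.014411082364022472), 999)
[{'at': [0.4102, -0.3836, 0.0109], 'confidence': 0.74}]
[[ 0.417 -0.377  0.015]
 [ 0.414 -0.38   0.014]
 [ 0.412 -0.383  0.014]
 [ 0.409 -0.386  0.015]
 [ 0.406 -0.39   0.014]
 [ 0.403 -0.393  0.014]
 [ 0.4   -0.396  0.015]
 [ 0.404 -0.394  0.035]
 [ 0.404 -0.394  0.044]
 [ 0.405 -0.395  0.053]] [ 0.4459932  -0.38023428  0.18141411]
[[ 0.32746963 -0.35292762  0.        ]
 [ 0.39473981 -0.40080166  0.        ]
 [ 0.4325099  -0.41749661  0.        ]
 [ 0.26885086 -0.33862365  0.        ]]
```

View pics/d3z.png

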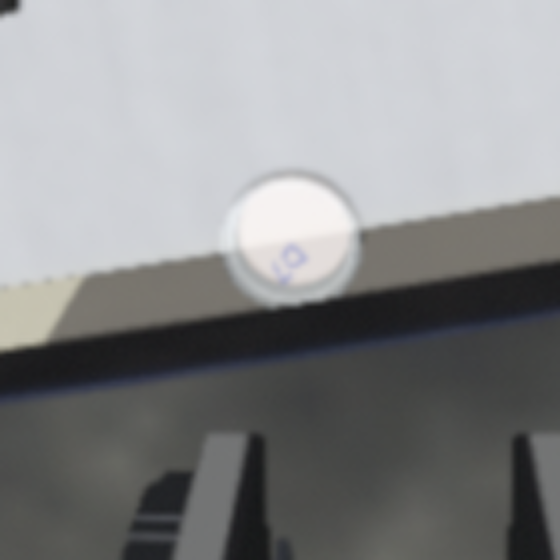

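```bash
python3 - <<'E'
from h import *
v=dict(np.load("pics/d3.npz"));k=dict(camera_matrix=v["K"],R=v["R"],t=v["t"]); P=cloud("wrist",v["d"],k)
E=backproj(v,[[192,221],[238,213.5],[300,204.5],[330,199.5]],0.0); print("table edge",E.round(4))
# dish: exclude cabinet-ish points: use only z within 10..18mm and image box
sub=P[190:226,243:283].reshape(-1,3); q=sub[(sub[:,2]>.012)&(sub[:,2]<.0185)]
(cx,cy),r=cv2.minEnclosingCircle((q[:,:2]*1e3).astype(np.float32)); print("dish",cx,cy,r,q.mean(0),len(q))
# image rim fit check: project predicted circles
for c in [(cx/1e3,cy/1e3),(0.4117,-.383)]:
    a=np.linspace(0,2*np.pi,9)[:-1]; X=np.stack([c[0]+.018*np.cos(a),c[1]+.018*np.sin(a),0*a+.014],1); pr=proj(k,X,True); print(((pr-[190,150])*4).round(0).tolist())
# cabinet points
for z0,z1 in [(-.5,-.01),(.02,.05),(.05,.062),(.06,.075)]:
    m=(P[...,2]>z0)&(P[...,2]<z1)&(v["d"]>0); m[250:]=False
    Q=P[m]; Q=Q[(np.abs(Q[:,0]-.41)<.06)&(np.abs(Q[:,1]+.39)<.08)]
    n=np.array([.52,.854]); s=(Q[:,:2]-[.41,-.383])@n
    print(z0,z1,len(Q), None if len(Q)==0 else np.percentile(s,[1,50,99]).round(4))
d=E[-1,:2]-E[0,:2]; th=np.arctan2(d[1],d[0]); print("edge dir deg",np.degrees(th)); nn=np.array([-np.sin(th),np.cos(th)]); print("dish centre inside edge by", (np.array([cx,cy])/1e3-E[1,:2])@nn)
E
```

```text
table edge [[ 0.3371 -0.3469  0.    ]
 [ 0.3829 -0.3737  0.    ]
 [ 0.44   -0.4084  0.    ]
 [ 0.4677 -0.4244  0.    ]]
dish 408.7553405761719 -384.8512878417969 18.21368980407715 [ 0.40950886 -0.38410713  0.01440023] 909
[[342.0, 200.0], [293.0, 176.0], [241.0, 192.0], [218.0, 238.0], [236.0, 286.0], [284.0, 309.0], [334.0, 294.0], [359.0, 249.0]]
[[346.0, 187.0], [297.0, 163.0], [245.0, 179.0], [221.0, 225.0], [240.0, 274.0], [288.0, 297.0], [338.0, 282.0], [363.0, 237.0]]
-0.5 -0.01 1231 [-0.0359 -0.0335 -0.0322]
0.02 0.05 1274 [-0.0139 -0.0123 -0.0106]
0.05 0.062 2712 [-0.0353 -0.0172 -0.0112]
0.06 0.075 570 [-0.0347 -0.0197 -0.0125]
edge dir deg -30.688344007810453
dish centre inside edge by 0.0035673276412927224
```

```bash
python3 - <<'E'
from h import *
v=dict(np.load("pics/d3.npz"));k=dict(camera_matrix=v["K"],R=v["R"],t=v["t"]); P=cloud("wrist",v["d"],k)
n=np.array([.51,.86])
for u in (215,263,320):
    print(u)
    for r in range(186,256,3):
        p=P[r,u]; print("  ",r,p.round(3),"s",((p[:2]-[.4088,-.3849])@n).round(4),"d",v["d"][r,u].round(3),v["im"][r,u])
E
```

```text
215
   186 [ 0.385 -0.335  0.   ] s 0.0305 d 0.334 [209 211 215]
   189 [ 0.382 -0.338 -0.001] s 0.0269 d 0.337 [208 210 215]
   192 [ 0.381 -0.34   0.001] s 0.0243 d 0.336 [208 210 215]
   195 [ 0.378 -0.342  0.001] s 0.021 d 0.337 [208 210 215]
   198 [ 0.376 -0.345 -0.   ] s 0.0175 d 0.339 [208 210 215]
   201 [ 0.373 -0.347 -0.   ] s 0.0143 d 0.34 [207 210 215]
   204 [ 0.371 -0.35   0.001] s 0.0112 d 0.341 [208 210 215]
   207 [ 0.369 -0.352 -0.   ] s 0.0077 d 0.343 [208 210 215]
   210 [ 0.499 -0.315  0.324] s 0.1062 d 0.0 [207 209 214]
   213 [ 0.364 -0.357 -0.   ] s 0.0009 d 0.345 [207 210 213]
   216 [ 0.361 -0.36  -0.001] s -0.0027 d 0.347 [205 207 208]
   219 [ 0.324 -0.374 -0.08 ] s -0.0333 d 0.433 [122 119 112]
   222 [ 0.326 -0.375 -0.069] s -0.0338 d 0.423 [121 118 111]
   225 [ 0.329 -0.376 -0.057] s -0.0334 d 0.411 [122 118 111]
   228 [ 0.332 -0.377 -0.043] s -0.0322 d 0.397 [121 118 110]
   231 [ 0.334 -0.378 -0.033] s -0.0323 d 0.387 [119 115 108]
   234 [ 0.362 -0.369  0.032] s -0.0102 d 0.318 [45 44 43]
   237 [ 0.363 -0.37   0.04 ] s -0.0101 d 0.31 [28 27 28]
 
[... 2539 characters left out ...]
222 [ 0.451 -0.421  0.044] s -0.0094 d 0.301 [31 30 32]
   225 [ 0.451 -0.421  0.051] s -0.0094 d 0.295 [33 33 34]
   228 [ 0.45  -0.421  0.056] s -0.0101 d 0.29 [35 38 49]
   231 [ 0.449 -0.422  0.06 ] s -0.0111 d 0.286 [61 61 66]
   234 [ 0.447 -0.424  0.061] s -0.0138 d 0.287 [65 66 66]
   237 [ 0.445 -0.426  0.06 ] s -0.0168 d 0.288 [66 67 65]
   240 [ 0.443 -0.429  0.06 ] s -0.02 d 0.29 [66 67 65]
   243 [ 0.442 -0.431  0.061] s -0.0224 d 0.289 [66 67 66]
   246 [ 0.44  -0.434  0.06 ] s -0.0261 d 0.292 [67 68 67]
   249 [ 0.438 -0.436  0.06 ] s -0.0289 d 0.292 [67 68 67]
   252 [ 0.436 -0.438  0.06 ] s -0.0321 d 0.294 [68 70 68]
   255 [ 0.434 -0.441  0.059] s -0.0355 d 0.295 [75 76 74]
```

```bash
python3 - <<'E'
from h import *
A=[]
for n in ["v1","v2","d3"]:
    v=dict(np.load(f"pics/{n}.npz")); P=cloud("wrist",v["d"],dict(camera_matrix=v["K"],R=v["R"],t=v["t"])); 
    m=v["d"]>0; m[245:]=False; A.append(P[m])
d=np.load("pics/top0d.npy"); A.append(cloud("top",d)[d>0])
d=np.load("pics/side0d.npy"); A.append(cloud("side",d)[d>0])
A=np.concatenate(A); A=A[(A[:,2]>-.1)&(A[:,2]<.4)]; np.save("A.npy",A)
n=np.array([.51,.86]); e=np.array([.86,-.51]); o=np.array([.4088,-.3849])
B=A[:,:2]-o; s=B@n; t=B@e
print("rows s (mm), cols t -80..100 step 10; top z cm (99pct)")
print("     ",' '.join('%4d'%x for x in range(-80,110,10)))
for ss in range(-120,180,10):
    r=[]
    for tt in range(-80,110,10):
        m=(abs(s*1e3-ss)<5)&(abs(t*1e3-tt)<5); r.append('%4.1f'%(np.percentile(A[m,2],97)*100) if m.sum()>3 else '    ')
    print('%5d'%ss,' '.join(r))
E
```

```text
rows s (mm), cols t -80..100 step 10; top z cm (99pct)
       -80  -70  -60  -50  -40  -30  -20  -10    0   10   20   30   40   50   60   70   80   90  100
 -120  6.3  6.3  6.3  6.3  6.3 13.1 13.4 24.1 24.4 24.4 24.3 24.3 24.5 24.4 24.4 24.5 24.4 24.4 24.4
 -110  6.2  6.3  6.3  6.3  6.4  6.3  6.1 24.5 24.5 24.4 24.4 24.3 24.5 24.5 24.4 24.4 24.4 24.4 24.4
 -100  6.1  6.3  6.2  6.3  6.3 13.4 13.5 24.6 24.4 24.4 24.4 24.5 24.4 24.5 24.4 24.4 24.5 24.3 24.4
  -90  6.3  6.3  6.2  6.2  6.4 13.4 13.4 24.6 24.4 24.4 24.3 24.4 24.4 24.4 24.4 24.4 24.4 24.4 24.4
  -80  6.2  6.4  6.2  6.3  6.4  6.2      24.6 24.3 24.3 24.4 24.5 24.4 24.4 24.4 24.4 24.4 24.4 24.4
  -70  6.4  6.4  6.3  6.3 22.0 23.9 23.8 24.6 24.2 24.2 24.1 24.2 24.2 24.2 24.2 24.2 24.2 24.2 24.2
  -60  6.3  6.4  6.3  6.4 23.6 24.0 23.9 24.4  6.2  6.4  6.3  6.3  6.2  6.3  6.3  6.3  6.4 14.4 15.6
  -50  6.3  6.3  6.2  6.3  6.3 13.3 16.1 24.3  6.3  6.2  6.3  6.4  6.4  6.3  6.4  6.3  6.3  6.4  6.4
  -40  6.3  6.3  6.3  6.4  6.4  6.2  6.2  6.2  6.3  6.2  6.3  6.4  6.3  6.3  6.2  6.4  6.2  6.3  6.2
  -30  6.2  6.1  6.2  6.2  6.2  6.2
[... 1385 characters left out ...]
12.3 12.2 14.2 15.0 15.0 15.4 15.7 15.3 12.0  0.1  0.2  0.2  0.2  0.2  0.2  0.2  0.3  0.2  0.2
  120 16.9 16.9 17.0 16.9 16.8 15.1 14.9 14.9 12.0  0.1  0.2  0.2  0.2  0.2  0.2  0.2  0.2  0.2  0.2
  130 17.0 17.0 16.9 16.9 16.9 16.9 16.4 12.3 12.0  0.2  0.3  0.2  0.2  0.9  1.0  1.0  5.5  5.5  1.1
  140 17.0 17.0 16.9 17.0 17.0 17.0 17.0 16.6 11.9  0.1  0.1  1.4  1.4  1.2  1.5  1.2  5.4  5.4  1.2
  150 17.0 17.0 17.0 17.0 17.0 17.5 17.5 17.5 17.2  0.1  0.2  1.5  1.5  1.2  1.5  3.3  3.4  3.4  2.6
  160 17.4 17.0 17.0 17.0 17.0 17.6 17.6 17.6 17.4  0.1  0.2  1.5  1.2  1.2  1.2  3.5  3.8  3.8  2.7
  170 17.6 17.4 17.0 17.1 17.1 17.6 17.6 17.6 16.0  0.1  0.2  1.5  1.2  1.2  1.2  3.4  3.8  3.7  2.7
```

```bash
python3 - <<'E'
from h import *
n=np.array([.51,.86]); n/=np.linalg.norm(n); e=np.array([n[1],-n[0]]); o=np.array([.4088,-.3849])
R=orient(np.radians(35-90))
manip.set_gripper(0.0,20)
p=o+.012*n
manip.move_l(np.append(p,0.12),R,max_speed=0.15)
manip.move_l(np.append(p,0.022),max_speed=0.1)
f0=manip.current_force(); z=.0215
while z>0.0105:
    z-=0.001; manip.move_l(np.append(p,z),max_speed=0.03); f=manip.current_force()-f0
    print(round(z,4),f.round(1),manip.current_ee_pos().round(4))
    if f[2]>4: break
v=shot("x1"); print(manip.current_time(),z)
cv2.imwrite("pics/x1z.png",cv2.resize(v["im"][180:400,150:430][:,:,::-1],None,fx=2.7,fy=2.7,interpolation=cv2.INTER_CUBIC))
E
```

```text
0.0205 [-0.7 -1.   0. ] [ 0.415  -0.3747  0.0207]
0.0195 [-0.7 -0.8 -0.7] [ 0.4149 -0.3746  0.0195]
0.0185 [ 0.2 -0.1  0.4] [ 0.4151 -0.3747  0.0187]
0.0175 [-0.3  0.4  1. ] [ 0.4153 -0.375   0.0181]
0.0165 [-0.5 -1.2 -0.1] [ 0.4156 -0.3751  0.0174]
0.0155 [ 0.3 -0.2  0.6] [ 0.4155 -0.3734  0.0148]
0.0145 [-2.  -0.9 22.2] [ 0.4155 -0.3731  0.0142]
63.425 0.014499999999999992
```

View pics/x1z.png

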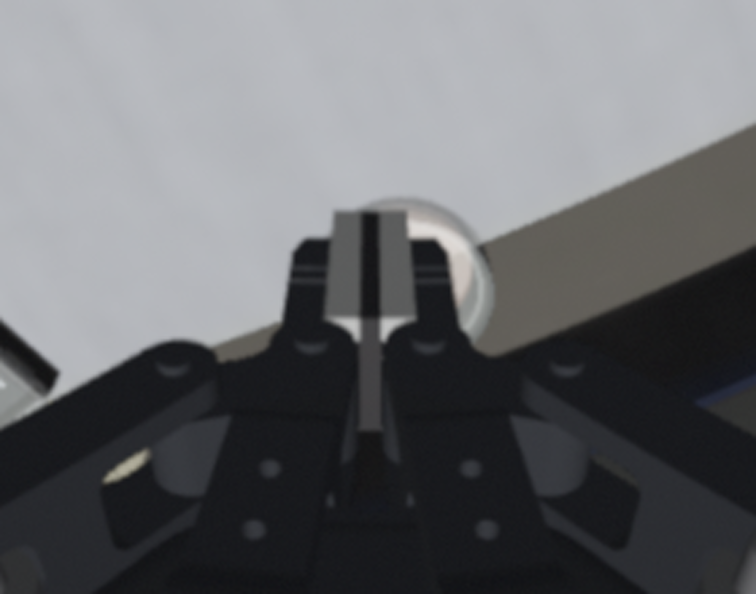

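```bash
python3 - <<'E'
from h import *
n=np.array([.51,.86]); n/=np.linalg.norm(n); e=np.array([n[1],-n[0]]); o=np.array([.4088,-.3849])
p=o+.012*n
c=manip.current_ee_pos(); print(c, manip.current_force().round(1))
z=.0148
manip.move_l(np.append(p+.001*n,z),max_speed=0.02); print(manip.current_ee_pos().round(4),manip.current_force().round(1))
for k in range(1,6):
    manip.move_l(np.append(p+.001*n+.006*k*n+.002*k*e,z),max_speed=0.03); print(k,manip.current_ee_pos().round(4),manip.current_force().round(1))
v=shot("x2"); print(manip.current_time())
cv2.imwrite("pics/x2z.png",cv2.resize(v["im"][180:400,150:430][:,:,::-1],None,fx=2.7,fy=2.7,interpolation=cv2.INTER_CUBIC))
E
```

```text
[ 0.41547926 -0.37310654  0.01415832] [-1.7 -1.5 20.4]
[ 0.4155 -0.373   0.0143] [-0.7 -2.7  6.3]
1 [ 0.4191 -0.3701  0.0142] [-0.6 -1.1 13.3]
2 [ 0.4237 -0.3662  0.0142] [-1.5 -2.9 11.8]
3 [ 0.4285 -0.3621  0.0142] [-2.3 -3.5 13.3]
4 [ 0.4332 -0.358   0.0142] [-2.4 -3.  12.5]
5 [ 0.438  -0.3539  0.0142] [-2.5 -2.4 12.1]
65.5167
```

View pics/x2z.png

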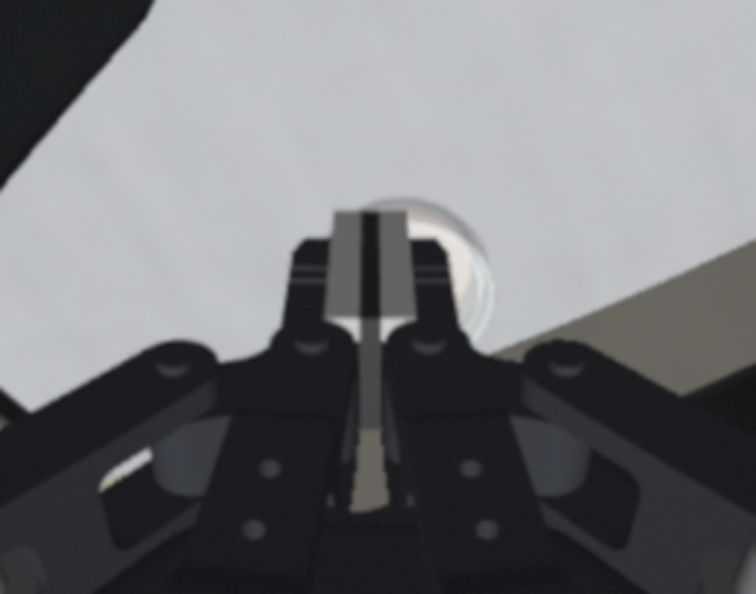

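```bash
python3 - <<'E'
from h import *
c=manip.current_ee_pos(); R=orient(np.radians(-50))
manip.move_l(np.append(c[:2],.03),max_speed=0.03)
manip.set_gripper(0.62,25)
manip.move_l(np.array([c[0]-.01,c[1]-.01,.16]),R,max_speed=0.2)
v=shot("d4"); r=find_dish(v,(0.4313,-.3657)); print(r,manip.current_time())
im=v["im"]; cv2.imwrite("pics/d4z.png",cv2.resize(im[150:350,170:400][:,:,::-1],None,fx=3,fy=3))
E
```

```text
(array([ 0.4313656 , -0.36563983]), 18.183605194091797, array([ 0.43202706, -0.36499285]), np.float64(0.014389874342075493), 1209) 67.575
```

View pics/d4z.png

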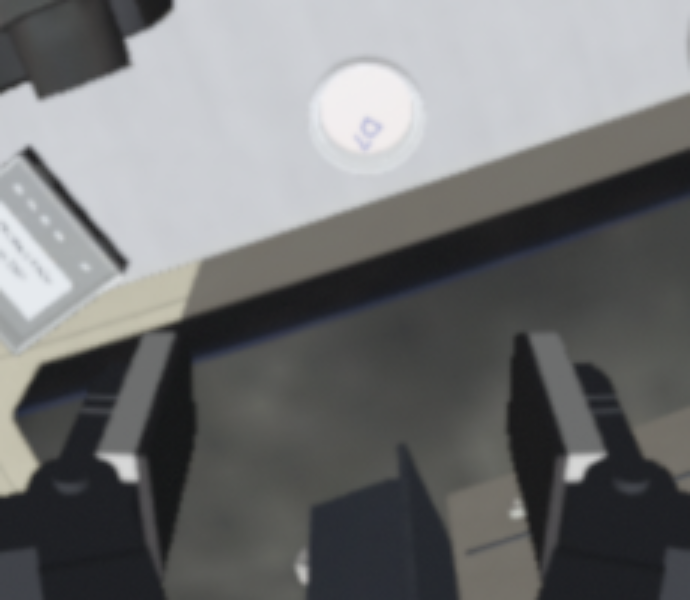

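```bash
python3 - <<'E'
from h import *
pick_dish(np.array([0.4315,-0.3655]),np.radians(-50),zt=0.0065)
place2(3,HOLD[3][1]-np.pi/2,zt=0.0172)
v=shot("p5")
cv2.imwrite("pics/p5z.png",cv2.resize(v["im"][200:380,180:400][:,:,::-1],None,fx=3.4,fy=3.4,interpolation=cv2.INTER_CUBIC))
E
```

```text
touch F [0.5 0.7 0.4]
grip 0.40062303889301326 t 69.7833
grip 0.3977365762565113
dF [-1.57  0.87  4.02] [ 0.5378 -0.2698  0.0171] t 74.525
```

View pics/p5z.png

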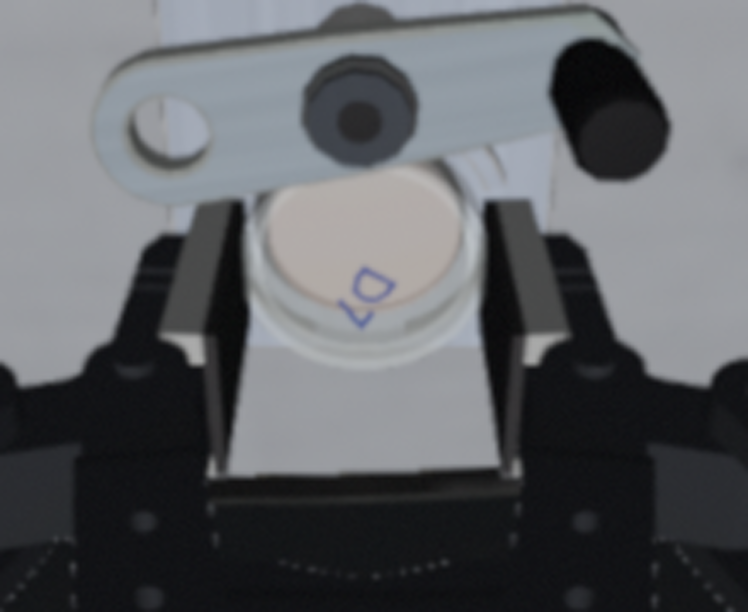

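```bash
python3 - <<'E'
from h import *
v=release_dish(3,"p6")
cv2.imwrite("pics/p6z.png",cv2.resize(v["im"][120:380,150:430][:,:,::-1],None,fx=2.7,fy=2.3,interpolation=cv2.INTER_CUBIC))
P=cloud("wrist",v["d"],dict(camera_matrix=v["K"],R=v["R"],t=v["t"])); p=hw(3,-.025,0)
m=(np.hypot(P[...,0]-p[0],P[...,1]-p[1])<.014)&(P[...,2]<.027)&(P[...,2]>.015); q=P[m]; A=np.c_[q[:,:2]-p,np.ones(len(q))]; print(np.linalg.lstsq(A,q[:,2],rcond=None)[0],len(q))
E
```

```text
[-0.23  0.08 -0.37]
[ 0.5384 -0.2709] 0.0243 [ 0.5379 -0.2699] 75.625
[-0.00026305  0.00428644  0.02434216] 903
```

View pics/p6z.png

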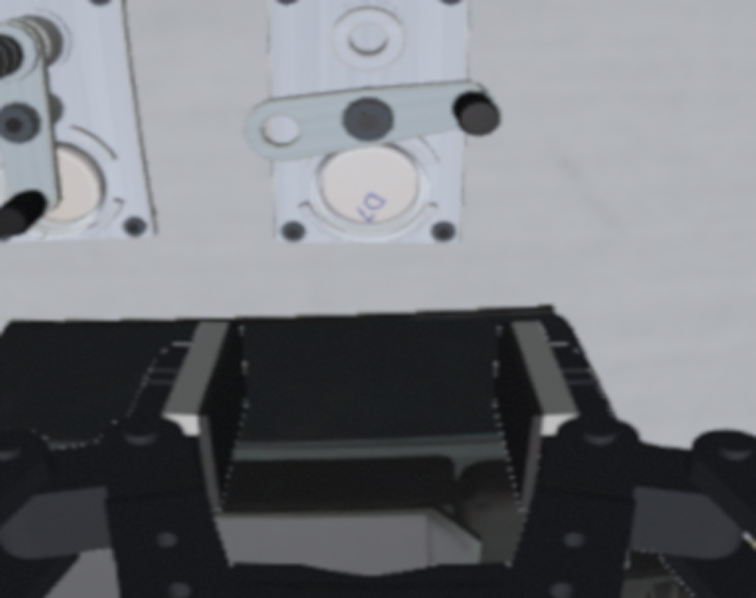

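```bash
python3 - <<'E'
from h import *
swing(3,1.72,camend=np.radians(20))
manip.set_gripper(0.35); print(manip.current_force().round(2),manip.current_ee_pos().round(4))
manip.move_l(knob(3,0,0.13),max_speed=0.2)
v=shot("s6"); print(manip.current_time())
cv2.imwrite("pics/s6z.png",cv2.resize(v["im"][100:350,150:430][:,:,::-1],None,fx=2.7,fy=2.4,interpolation=cv2.INTER_CUBIC))
k=dict(camera_matrix=v["K"],R=v["R"],t=v["t"])
for n,x,z in [("boss hole",.029,.0255),("lever hole",.029,.0325),("pivot",.004,.0375),("knob",-.025,.0535)]: 
    q=proj(k,hw(3,x,0,z),True); print(n,((q-[150,100])*[2.7,2.4]).round(0))
E
```

```text
F down [ 0.8 -0.2 -0.3]
grip 0.12040073481377359 [-1.   1.5  5.6]
end F [-0.4  3.4  9.1] [ 0.5384 -0.2697  0.0379] t 81.85
[ 0.27  0.17 -0.43] [ 0.5378 -0.2699  0.0369]
82.8417
boss hole [433.  99.]
lever hole [435. 102.]
pivot [404. 180.]
knob [368. 281.]
```

View pics/s6z.png

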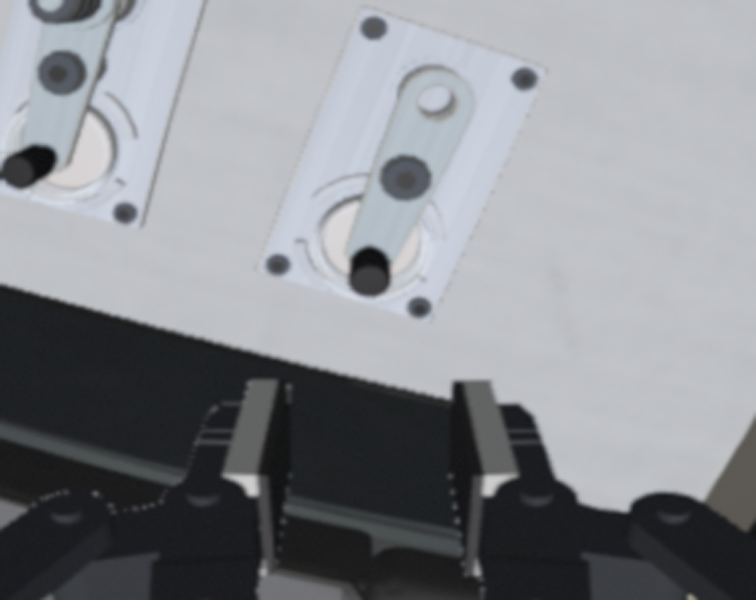

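Aligned. Third pin (0.5462, 0.0212).

```bash
python3 - <<'E'
from h import *
print(pin_job(3,np.array([0.5462,0.0212])))
E
```

```text
grip 0.156 F [-0.2 -0.4 -0.1] [-0.2 -0.4  7. ] ee [0.5468 0.0212 0.041 ]
grip 0.153 t 87.225
grip 0.144
0.063 [ 0.5  0.5 -0.8] [ 0.5835 -0.2993  0.0637]
0.06 [ 1.   0.3 -0.3] [ 0.5832 -0.2991  0.0599]
0.057 [ 0.8  1.  -0.9] [ 0.5831 -0.299   0.0568]
0.054 [ 1.3 -0.1 -1. ] [ 0.5832 -0.2991  0.0538]
0.051 [ 1.7 -0.4 -0.9] [ 0.5832 -0.2991  0.0508]
0.048 [ 1.2 -0.  -1.3] [ 0.5832 -0.2991  0.0478]
0.045 [ 1.   0.4 -1.2] [ 0.5832 -0.2991  0.0448]
0.042 [ 1.  -0.8 -1.6] [ 0.5832 -0.299   0.0418]
0.0405 [-1.3  1.9  7.5] [ 0.5835 -0.2992  0.0414]
t 92.8083
True
```

```bash
python3 - <<'E'
from h import *
manip.set_gripper(0.36); p=hw(3,.029,0)
manip.move_l(np.append(p,0.27),max_speed=0.25)
manip.move_ptp(np.array([0.50,-.35,.25]),orient(YP))
v=shot("f1"); P=cloud("wrist",v["d"],dict(camera_matrix=v["K"],R=v["R"],t=v["t"]))
for i in (1,2,3):
    for nm,x,zl,zh,r in [("pin",.029,.052,.07,.012),("dish",-.025,.017,.0262,.019),("knob",-.025,.05,.06,.01)]:
        b=hw(i,x,0); m=(np.hypot(P[...,0]-b[0],P[...,1]-b[1])<r)&(P[...,2]>zl)&(P[...,2]<zh)&(v["d"]>0); q=P[m]
        print(i,nm,len(q),None if len(q)==0 else ((q.mean(0)[:2]-b)*1e3).round(1), None if len(q)==0 else np.median(q[:,2]).round(4))
im,d=manip.grab_frame("top"); cv2.imwrite("pics/ft.png",cv2.resize(im[100:260,140:360][:,:,::-1],None,fx=3.6,fy=3.6,interpolation=cv2.INTER_CUBIC)); print(manip.current_time())
E
```

```text
1 pin 0 None None
1 dish 0 None None
1 knob 0 None None
2 pin 77 [-3.2 -3.7] 0.0582
2 dish 385 [-7.2 -4.7] 0.0242
2 knob 66 [-1.  -2.2] 0.0533
3 pin 164 [-0.7  0.1] 0.0588
3 dish 518 [-3.5  0.5] 0.0244
3 knob 94 [-0.  -0.4] 0.0535
94.775
```

View pics/f1.png

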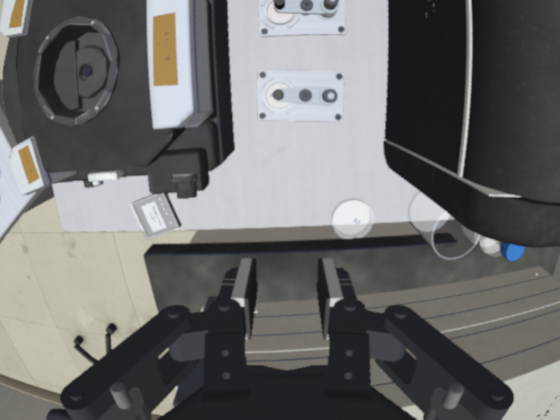

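View pics/ft.png

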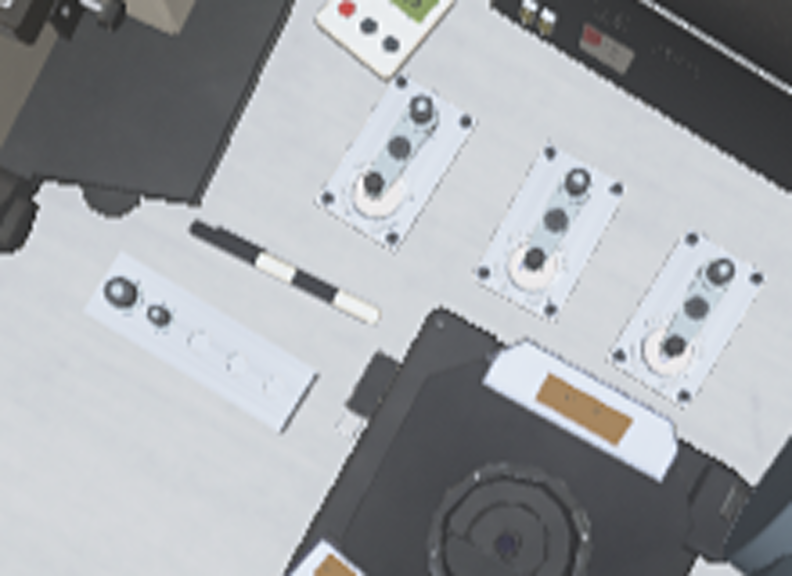

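```bash
python3 - <<'E'
from h import *
manip.move_l(np.array([0.50,-.35,.28]),max_speed=.2)
manip.move_ptp(np.array([0.57,-.20,.24]),orient(YP))
v=shot("f2"); P=cloud("wrist",v["d"],dict(camera_matrix=v["K"],R=v["R"],t=v["t"]))
for i in (1,2,3):
    for nm,x,zl,zh,r in [("pin",.029,.052,.07,.012),("collar",.029,.0335,.039,.0115),("dish",-.025,.017,.0262,.019),("knob",-.025,.05,.06,.01)]:
        b=hw(i,x,0); m=(np.hypot(P[...,0]-b[0],P[...,1]-b[1])<r)&(P[...,2]>zl)&(P[...,2]<zh)&(v["d"]>0); q=P[m]
        print(i,nm,len(q),None if len(q)==0 else ((q.mean(0)[:2]-b)*1e3).round(1), None if len(q)==0 else np.median(q[:,2]).round(4))
print(manip.current_time())
cv2.imwrite("pics/f2z.png",cv2.resize(v["im"][0:260,200:440][:,:,::-1],None,fx=2.3,fy=2.3,interpolation=cv2.INTER_CUBIC))
E
```

```text
1 pin 176 [-1.1 -0.3] 0.0587
1 collar 84 [-4.7 -0.5] 0.0354
1 dish 515 [-4.4 -0.5] 0.0244
1 knob 112 [0.4 0.2] 0.0535
2 pin 175 [-1.   0.4] 0.0585
2 collar 90 [-2.5  4.3] 0.0356
2 dish 509 [-3.1  2. ] 0.0244
2 knob 107 [0.1 0.4] 0.0533
3 pin 136 [-0.2  1.8] 0.0585
3 collar 77 [0.  4.5] 0.0356
3 dish 390 [-1.   6.2] 0.0244
3 knob 84 [-0.1  0.6] 0.0536
95.8417
```

View pics/f2z.png

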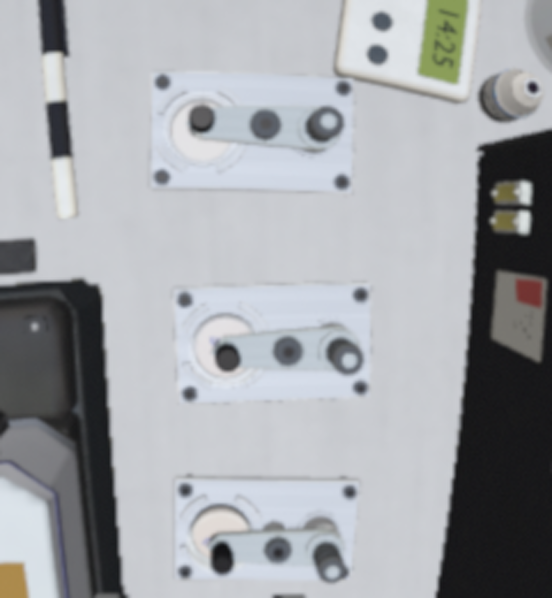

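All three pins read 58.5 mm at the top and 35.5 mm at the collar, which are the heights for a pin fully home. The dishes read 24.4 mm, which is seated. I'm handing in.

```bash
python3 - <<'E'
from bench import manip
print(manip.sign_off(), manip.current_time())
E
```

```text
the job is handed in; nothing more can be done
the job is handed in; nothing more can be done
```

All three small dishes are seated, each in its own holder, with the levers swung over them and locked by the three 9 mm pins. The thin and thick pins stayed in the rack. I handed in after about 96 s of robot time.

**Knocked dish:** The dish on the right was knocked to the table edge, partly under the overhang of the furniture next to it. There was no safe way to grip it there. I pressed closed fingertips on its lid, pulled it about 30 mm back onto the table, and then picked it up normally. The first press reached about 22 N, more than the roughly 4 N I was aiming for, and I eased it off before pulling.

**Last checks:**

| Check | Measured | Expected |
|---|---|---|
| Dish tops, all three holders | 24.4 mm | 24 mm |
| Pin tops | 58.5–58.7 mm | 58.5 mm |
| Collar tops | about 35.5 mm | 35.5 mm |
| Knobs from the shut position | within about 0.6 mm | 0 mm |

- **Fit of the pins:** None of the three showed resistance until its collar met the lever, at about 8 N.
- **Level:** I measured the tilt only for the dish in holder 3, and it was flat. The other two were judged from their height and the pictures.
- **Other objects:** In the last pictures the marker, timer, memory stick and big dish looked in place. I last saw the tweezers part-way through the job. I did not check the probe box on its own, nor measure any of these positions.
- **Failed check:** One earlier height check, right after placing the first dish, gave a poor circle fit because it took in part of the lever. The later checks replaced it.

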